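# Load the sample mixer, bolt the racks in and switch it on

## Task

Draw the mixer's bolt right back, set every sample rack that stands on the bench upright into a lane of its own on the mixer, low toe towards the far side under the path of the bolt, then slide the bolt fully home across the toes into its keeper. After that push the loose square-bored knob right down onto the square spindle and, with the knob, turn the spindle clockwise to its stop. Do not switch the mixer on before the bolt is home, leave the other things on the bench where they are, and put back anything that gets knocked out of place.

Things in the scene. Friction and masses are not known exactly. Their poses are not given: they have to be found in the camera images.
- mixer: the mixer, fixed: white housing, x from -85 to 85 mm, y from -175 to 155 mm, deck at height 40 mm; a 50 mm wide arm at its far side carries the bolt track on to y = 270 mm. Origin on the bench under the middle lane; x to the far side (away from the robot), y left, z up. Three lanes at y = -48, 0, 48 mm: pockets 106 long (x), 43 wide, between steel fences 5 mm thick, 12 mm high
- lane0 (a point): centre of lane 0's floor on the deck (y = -48 mm in the mixer frame), axes as the mixer's. A rack that is in the lane has its origin here, its x along this x, with 3 mm play in x and 2.5 mm in y. Lanes may be used in any order
- lane1 (a point): centre of lane 1's floor on the deck (y = 0 mm in the mixer frame), axes as the mixer's. A rack that is in the lane has its origin here, its x along this x, with 3 mm play in x and 2.5 mm in y. Lanes may be used in any order
- lane2 (a point): centre of lane 2's floor on the deck (y = 48 mm in the mixer frame), axes as the mixer's. A rack that is in the lane has its origin here, its x along this x, with 3 mm play in x and 2.5 mm in y. Lanes may be used in any order
- bolt (a joint): travel of the bolt in m: 0 drawn back (left stop), 0.16 home (stop). Slides to the mixer's -y, 3 N friction, stays where left; starts part home, over the lanes, and clears them all only below 0.005. Its 12 mm rod, axis 26 mm above the deck at x = 38 mm (mixer frame), passes 4 mm above the toes of racks set right and 10 mm off their blocks, into the keeper at y = -87 mm. A rack askew blocks it
- bolt_handle (a point): middle of the gripping height of the bolt's handle, an upright grey post 18 mm in diameter; its top is 15 mm above this point, and the post is free to 25 mm below it. At joint value q it stands at x = 38, y = 240 - 1000 q, z = 100 mm in the mixer frame; axes as the mixer's
- spindle (a joint): angle of the spindle in rad: starts between 0 and 0.3 (off), grows clockwise seen from above, stop at 1.2 (on). Friction 0.1 N m; stays where it is left
- spindle_foot (a point): foot of the spindle, on its axis at deck height (x = 0, y = -137 mm, z = 40 mm in the mixer frame). The spindle is an upright steel stub, 20 mm square for 26 mm, then a taper of 8 mm (34 mm high in all). The axes turn with it: x and y are square to its faces, z up. At joint value 0 they lie along the mixer's axes
- knob: loose grey knob, 0.14 kg: square hub 42 x 42 x 44 mm on a skirt 60 x 60 x 10 mm, square bore 22.4 mm wide, 38 deep, open below, parallel to the hub; on top a bar grip 64 long (x), 16 thick (y), from 44 to 78 mm height. Origin: centre of the underside, z up. Stands on the bench. Fits in any quarter turn; fully down its origin is at spindle_foot; 0.12 rad rotary play
- rack0: loose sample rack, 0.26 kg, may be absent. White block 72 long (x), 38 wide (y), 45 high, with a low toe (28 long, 38 wide, 16 high) at its +x end: 100 mm in all. Handle on the block: a rib 28 long (x), 12 thick (y), from 45 to 87 mm height, centred at x = -14 mm; four tube caps beside its ends (x -48..-32, 4..20) reach 67 mm. Origin: centre of the whole 100 x 38 underside, z up
- rack1: a sample rack just like rack0 (same shape and sizes); may be absent. Racks start upright on the bench, toe roughly away from the robot. Take the handle from above across its 12 mm, fingertips above the block's top
- rack2: a sample rack just like rack0 (same shape and sizes); may be absent
- wash_bottle: white plastic bottle, 70 mm diameter, 140 mm high, origin at the centre of its underside; to be left alone
- tin: open brass-coloured tin, 74 mm diameter, 100 mm high, origin at the centre of its underside; to be left alone
- dropper: small white dropper bottle, 32 mm diameter, 70 mm high, origin at the centre of its underside; to be left alone
Mind the look-alikes: they are no part of the job. Leave any red look-alike of the rack1 alone.

How it is judged:
By the outcome, as a careful person would: the job done as asked, in the order asked, and still so for the second after the job is handed in, with the robot touching nothing.
Of rack0, rack1, rack2 only 2 to 3 are there at a start; the rules pass over those that are not, and their reading is None.
At some moment in a run one of rack0, rack1, rack2, knob may be knocked a few centimetres aside while the robot is not near it.
It also fails if it takes over 208 s, if anything falls off the work surface, if the arm or the gripper's body presses on something with over 40 N, if the wrist force passes 120 N, or if a joint passes its speed limit or range.

## Robot

A 7-joint arm with a two-finger parallel gripper is mounted at the origin on the work surface. World frame = base frame: x ahead of the robot, y to its left, z up, the work surface at z = 0. Lengths are in m, angles in rad, forces in N, time in s.
With the tool pointing down it reaches from about 0.4 to 0.925 m from the base axis. Payload 5.6 kg.
Tool frame: the origin (TCP) lies on the centre line of the jaws, within the pads' length; the fingertips stand 25 mm ahead of it and the grasp point (between the pads) lies 6 mm ahead of it; z points along the fingers, y is the direction in which the jaws open and shut (so a half turn about z gives the same grasp; the last joint's range is limited). The gripper opens to 85 mm and grips with 20 to 120 N. Pads are 22 mm wide; open, the fingers measure 114 mm over their backs; the gripper's body (76 mm by 85 mm) begins 54 mm behind the grasp point. The pads swing forward as they close: fully open they stand 13 mm farther back than shut.
Start: joints at [1.102, 0.468, -0.012, 1.603, 0.006, 1.071, -0.056], TCP at [0.268, -0.592, 0.256] pointing down, gripper open.
Joint ranges: [-2.53, 2.53], [-0.31, 2.02], [-1.57, 1.55], [0.28, 2.44], [-1.29, 4.43], [0.15, 1.84], [-2.92, 2.92]. Speed limits (rad/s): [2.57, 2.57, 3.14, 3.14, 3.14, 3.14, 3.14].

## Interface

Orientations are given as a 3x3 rotation matrix whose columns are the frame's x, y, z axes.
In Python, from bench import manip, eyes, job gives the robot as it stands. The module is installed in compiled form; this text tells all that it offers.
- The arm moves only by the tool move_arm, never from a script. Its argument "series" is a list of rows, each an object of numbers: "x", "y", "z": the shift along the tool's x, y, z normalised to -1 to 1, where 1 is 300 mm; "ax", "ay", "az": the turn, a rotation vector about the tool's x, y, z normalised to -1 to 1, where 1 is pi/2 rad; "hand": the opening, from 0 (shut) to 1 (fully open). A call has 1 to 10 rows; each row shifts and turns the commanded pose from where the row before left it, along the tool's axes as they then stand; what a row does not reach is not made up. A row lasts 1/8 s, in which the tool goes at most 62.5 mm and 10.7 degrees, less where a joint would pass 70% of its speed; a pose out of reach is approached as far as the arm can. A call with a number of a shift or a turn outside -1 to 1 is refused whole. A call with a gripper value outside its range is refused whole. The fingers move at their own pace and stop on an object; "grip_force" is the grip in N (left out, the last holds). Time passes only in rows, so rows that do not move let the fingers close. It gives the time, the measured TCP pose, the force and the opening at its end, in the units of the state.
- manip.get_state(): the state, without advancing time (a new reading comes with each control period).
- eyes.read_camera(name): name is "side" or "top"; returns a dict with "img" (420x560x3 uint8, red, green, blue), "fx", "fy", "cx", "cy" (pixels), "k1" (the pictures are not rectified: a ray, as slopes to the right and down, at radius r is drawn at 1 + k1 r^2 times it, then the intrinsics apply), "rvec" (rotation vector, rad) and "tvec" (3), from world to camera coordinates, as OpenCV has them. Camera axes: x right, y down, z forward; pixel columns grow to the right and rows downward; lengths in m; the calibration is good to about 2 mm. A picture is of the moment at which its call begins. There is no depth.
- job.finish_job(): hands the job in, once; it reports no verdict.
The state is a dict: "time": time; "joints": joint angles; "joint_velocities": joint speeds; "effort": joint torques, N m; "ee_pos": TCP position; "ee_rot": TCP orientation; "force": force on the tool from outside, world axes, zero at the start; "moment": the same for the moment, N m; "finger_gap": finger opening in m.
Only numpy, scipy, OpenCV 4.12 (cv2) and the standard library are available. Lean on these libraries where they do the work, as an engineer would, in place of code of your own. Each camera call takes 0.05 s, during which the arm holds its last target.

## Working session

There is one attempt and no reset: what is moved stays moved. The work goes in short steps, Python scripts to look and compute and a tool call to move; the robot and the scene stay as the last step left them, time stands still between calls to the robot, and variables do not carry over. Pictures are saved under pics/ and viewed, and the job is handed in when it is done.

Besides the shell and the picture viewer there is one more tool, called after ">>>" as name(argument=value, ...), one argument or row to a line, values as JSON. move_arm: Moves the arm, as the interface text tells. Its arguments: {"type":"object","properties":{"series":{"type":"array"},"grip_force":{"type":"number"}},"required":["series"]}

```bash
mkdir -p pics
cat > h.py <<'E'
import numpy as np, cv2
from bench import manip, eyes, job
def cam(n):
    c=eyes.read_camera(n); return c
def save(c,name): cv2.imwrite('pics/'+name,cv2.cvtColor(c['img'],cv2.COLOR_RGB2BGR))
def par(c):
    R,_=cv2.Rodrigues(np.array(c['rvec'],float)); t=np.array(c['tvec'],float).ravel(); return R,t
def proj(c,P):
    R,t=par(c); q=np.atleast_2d(P)@R.T+t; s=q[:,:2]/q[:,2:]; r2=(s**2).sum(1,keepdims=True)
    s=s*(1+c['k1']*r2); return s*[c['fx'],c['fy']]+[c['cx'],c['cy']]
def ray(c,uv):
    R,t=par(c); d=(np.atleast_2d(uv).astype(float)-[c['cx'],c['cy']])/[c['fx'],c['fy']]
    s=d.copy()
    for _ in range(30): s=d/(1+c['k1']*(s**2).sum(1,keepdims=True))
    v=np.c_[s,np.ones(len(s))]@R; o=-R.T@t; return o,v
def plane(c,uv,z):
    o,v=ray(c,uv); return o+v*((z-o[2])/v[:,2:])
E
python3 - <<'E'
from h import *
for n in('top','side'):
    c=cam(n); save(c,n+'0.png'); R,t=par(c); print(n,c['fx'],c['fy'],c['cx'],c['cy'],c['k1'],-R.T@t,R.round(3).tolist())
s=manip.get_state(); print(s)
E
```

```text
top 380.941931634834 380.941931634834 281.52995179183796 208.82284470225736 -0.10164070753761073 [ 0.43371977 -0.08660827  1.08163427] [[0.002, -1.0, 0.002], [-0.993, -0.003, -0.116], [0.116, -0.001, -0.993]]
side 538.8426880949436 538.8426880949436 281.0532824440924 208.68310634941332 0.06217268000922845 [1.80155662 0.6980925  1.08844952] [[-0.53, 0.848, 0.021], [0.462, 0.309, -0.831], [-0.711, -0.431, -0.555]]
{'time': 0.1, 'joints': array([ 1.10199318,  0.46828625, -0.01158901,  1.60352414,  0.00596551,
        1.07139201, -0.05630741]), 'joint_velocities': array([ 0.00179462, -0.00178982, -0.00030918, -0.00296486,  0.00010442,
        0.00012466, -0.00110392]), 'effort': array([ 5.12109400e-04, -5.33524203e+01,  2.08281807e-02, -2.51965803e+01,
        1.13635382e-02,  4.30643719e-03, -2.59064961e-06]), 'ee_pos': array([ 0.26823928, -0.59157078,  0.25543845]), 'ee_rot': array([[ 9.10748875e-01,  4.12959988e-01, -7.31728439e-04],
       [ 4.12960627e-01, -9.10747811e-01,  1.39493485e-03],
       [-9.03677929e-05, -1.57261038e-03, -9.99998759e-01]]), 'force': array([ 0.53127699,  0.44310625, -0.15870986]), 'moment': array([-0.00868137, -0.06059844,  0.00462665]), 'finger_gap': 0.08531729967430503}
```

View pics/top0.png

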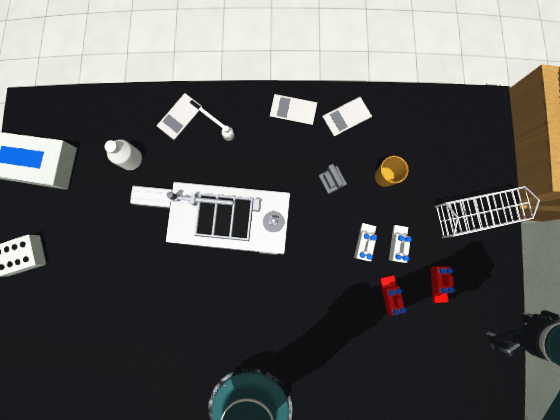

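View pics/side0.png

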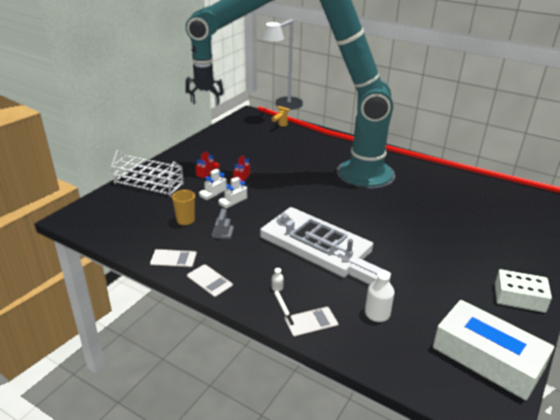

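```bash
cat > crop.py <<'E'
import sys,cv2
f,x0,x1,y0,y1,s,o=sys.argv[1:]
x0,x1,y0,y1,s=map(int,(x0,x1,y0,y1,s))
i=cv2.imread('pics/'+f)[y0:y1,x0:x1]
cv2.imwrite('pics/'+o,cv2.resize(i,None,fx=s,fy=s,interpolation=cv2.INTER_CUBIC))
E
python3 crop.py top0.png 120 300 170 265 4 t1.png
python3 crop.py top0.png 310 460 150 320 4 t2.png; python3 crop.py side0.png 140 400 140 290 3 s1.png
```

```text
(no output)
```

View pics/t1.png

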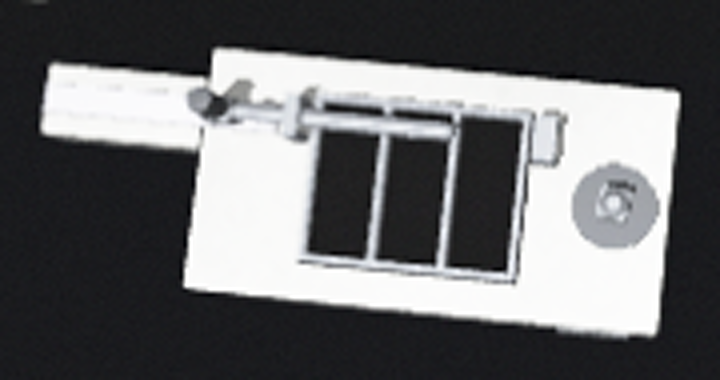

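View pics/t2.png

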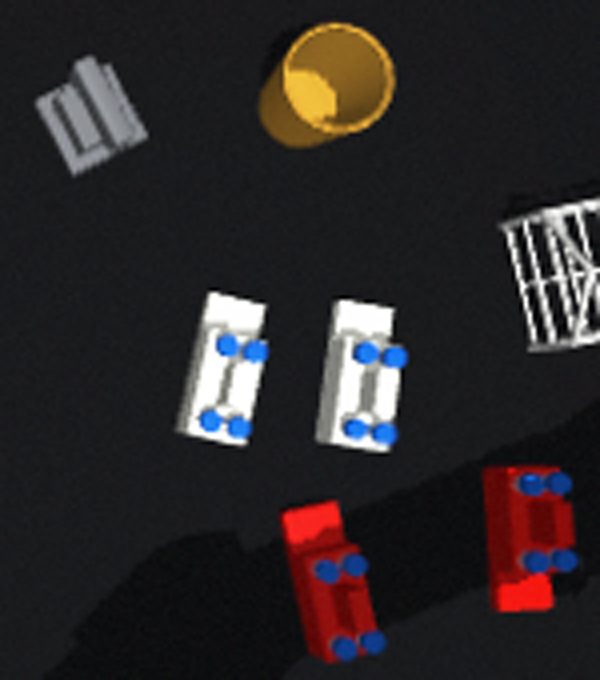

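View pics/s1.png

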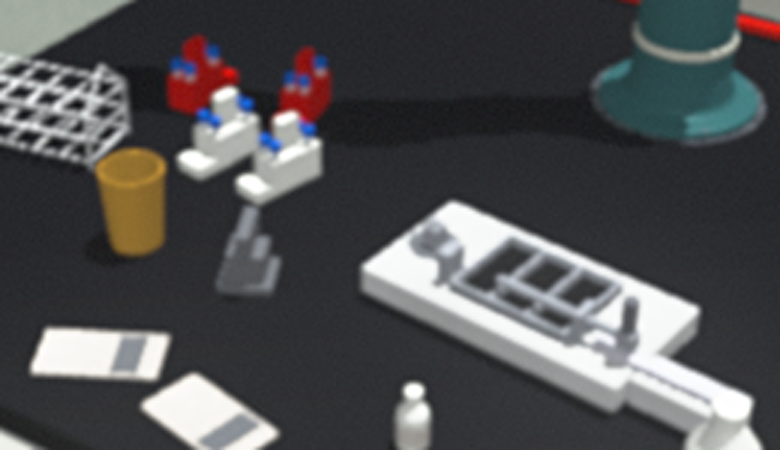

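Run:
```python
from h import *
c=cam('top'); g=c['img'].min(2)
m=(g>120).astype(np.uint8); m[:, :125]=0; m[:,300:]=0; m[:175]=0; m[260:]=0
cs,_=cv2.findContours(m,cv2.RETR_EXTERNAL,cv2.CHAIN_APPROX_NONE); k=max(cs,key=cv2.contourArea)[:,0,:]
for e in (4,2): print(cv2.approxPolyDP(k,e,True)[:,0].tolist())
# pixel profile across edges
for u in (200,280): print(u,g[180:260,u].tolist())
for p in [(172,184),(289,191.5),(285,253),(166.5,242)]:
    print(p,plane(c,p,.04).round(4),plane(c,p,0).round(4))
```

```text
[[132, 186], [131, 203], [170, 208], [166, 241], [284, 251], [289, 193], [180, 182], [171, 190]]
[[132, 186], [131, 203], [170, 208], [166, 241], [270, 253], [284, 251], [289, 193], [174, 182], [171, 190]]
200 [23, 25, 22, 18, 178, 242, 247, 247, 246, 246, 246, 238, 232, 226, 207, 181, 162, 131, 165, 227, 219, 167, 104, 73, 60, 51, 48, 44, 40, 36, 34, 32, 28, 27, 28, 32, 33, 33, 33, 31, 31, 33, 34, 32, 32, 32, 32, 33, 32, 31, 33, 33, 32, 58, 213, 184, 190, 246, 250, 250, 250, 250, 250, 250, 248, 188, 59, 27, 25, 26, 27, 25, 26, 30, 26, 27, 25, 27, 23, 26]
280 [24, 25, 26, 25, 26, 27, 26, 25, 26, 25, 17, 25, 218, 246, 248, 249, 249, 249, 249, 250, 250, 249, 249, 250, 250, 250, 250, 250, 250, 250, 251, 251, 251, 214, 157, 159, 160, 161, 161, 161, 162, 162, 163, 163, 161, 162, 163, 164, 165, 164, 242, 251, 251, 251, 251, 251, 251, 251, 251, 251, 252, 252, 252, 251, 251, 252, 252, 252, 252, 252, 252, 252, 249, 170, 45, 27, 26, 27, 24, 23]
(172, 184) [[0.625  0.2187 0.04  ]] [[0.6324 0.2305 0.    ]]
(289, 191.5) [[ 0.6042 -0.1085  0.04  ]] [[ 0.6107 -0.1093  0.    ]]
(285, 253) [[ 0.4349 -0.0977  0.04  ]] [[ 0.4349 -0.0981  0.    ]]
(166.5, 242) [[0.4631 0.2284 0.04  ]] [[0.4643 0.2405 0.    ]]
```

```bash
cat >> h.py <<'E'
def edge(c,p,q,h=4,trim=.08,thr=None):
    """subpixel edge points between pixels p,q: strongest gradient along the normal; returns pixels"""
    g=cv2.cvtColor(c['img'],cv2.COLOR_RGB2GRAY).astype(np.float32)
    p=np.array(p,float);q=np.array(q,float);d=q-p;L=np.hypot(*d);d/=L;n=np.array([-d[1],d[0]])
    out=[]
    for s in np.linspace(trim*L,(1-trim)*L,int(L)):
        o=np.arange(-h,h+.01,.25); P=p+d*s+o[:,None]*n
        v=cv2.remap(g,P[:,0].astype(np.float32)[None],P[:,1].astype(np.float32)[None],cv2.INTER_LINEAR)[0]
        gr=np.abs(np.gradient(v)); i=gr.argmax(); w=gr[max(0,i-4):i+5]; 
        if gr[i]<4: continue
        out.append(p+d*s+n*(w*o[max(0,i-4):i+5]).sum()/w.sum())
    return np.array(out)
def fitl(W):
    """robust line -> point, dir, rms"""
    vx,vy,x,y=cv2.fitLine(W[:,:2].astype(np.float32),cv2.DIST_HUBER,0,.0005,.0005).ravel()
    n=np.array([-vy,vx]); r=(W[:,:2]-[x,y])@n
    return np.array([x,y]),np.array([vx,vy]),np.sqrt(np.median(r**2))
def inter(a,b):
    A=np.c_[a[1],-b[1]]; s=np.linalg.solve(A,b[0]-a[0]); return a[0]+a[1]*s[0]
E
python3 - <<'E'
from h import *
c=cam('top')
E={'far':((190,185),(289,193)),'near':((167,242),(270,253)),'left':((170,209),(167,241)),'right':((289,193),(285,252))}
for k,(p,q) in E.items():
    e=edge(c,p,q)
    for z in (.04,0):
        f=fitl(plane(c,e,z)); a=np.arctan2(f[1][1],f[1][0]); print(k,z,f[0].round(4),np.degrees(a).round(2),f[2])
# fence outer edges: crop coords/4+(120,170)
for k,(p,q) in {'fn':((195,235.5),(249,240.5)),'fr':((252.5,199),(249.5,240))}.items():
    e=edge(c,p,q,3); f=fitl(plane(c,e,.052)); print(k,f[0].round(4),np.degrees(np.arctan2(f[1][1],f[1][0])).round(2),f[2])
c=cam('side'); save(c,'side1.png')
E
python3 crop.py side1.png 250 400 195 290 5 s2.png
```

```text
far 0.04 [0.6145 0.0265] 84.58 0.0002985052108009347
far 0 [0.6215 0.0309] 84.58 0.00030990962864520087
near 0.04 [0.4501 0.0873] 84.44 0.00029692624659278627
near 0 [0.4508 0.0939] 84.44 0.0003083353616411292
left 0.04 [0.5159 0.2274] -5.49 0.00046537507796744264
left 0 [0.5191 0.2395] -5.49 0.0004832459089931693
right 0.04 [ 0.5127 -0.1018] -5.35 0.0002916475837255308
right 0 [ 0.5157 -0.1024] -5.35 0.000302858832344778
fn [0.483  0.0911] 84.97 0.0002236550217352246
fr [5.208e-01 2.000e-04] -1.52 0.002032228765477872
```

View pics/s2.png

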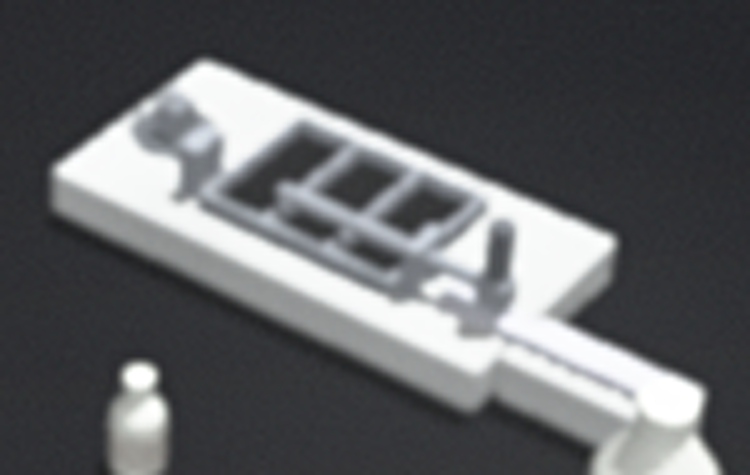

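```bash
cat > mix.py <<'E'
from h import *
th=np.radians(-5.45); ux=np.array([np.cos(th),np.sin(th)]); uy=np.array([-np.sin(th),np.cos(th)])
def W(M,O): 
    M=np.atleast_2d(M); return np.c_[O+M[:,:1]*ux+M[:,1:2]*uy, M[:,2]]
E
python3 - <<'E'
from mix import *
# centre from top edges
far=np.array([.6145,.0265]);near=np.array([.4501,.0873]);left=np.array([.5159,.2274]);right=np.array([.5127,-.1018])
a=(far@ux+near@ux)/2; b=(left@uy+right@uy)/2+.010
print('width',far@ux-near@ux,left@uy-right@uy)
O=a*ux+b*uy; print('O top',O)
c=cam('side')
E={'near':((291,207),(373,243)),'right':((291,207),(260.4,229.4)),'far':((261,229.5),(344,272))}
for k,(p,q) in E.items():
    e=edge(c,p,q,3); f=fitl(plane(c,e,.04)); print(k,f[0],'mix-frame',(f[0]-O)@ux,(f[0]-O)@uy,np.degrees(np.arctan2(f[1][1],f[1][0])))
e=edge(c,(372.5,243.5),(353,258),3); f=fitl(plane(c,e,.04));print('left',(f[0]-O)@ux,(f[0]-O)@uy)
E
```

```text
width 0.16943142911235476 0.3280157650293836
O top [0.53364523 0.07099971]
near [0.44410595 0.076425  ] mix-frame -0.08964978972301181 -0.0031034161829152475 84.587166
right [ 0.488758   -0.10278436] mix-frame -0.028178816611170963 -0.1772617318522455 -4.894807
far [0.6180279  0.06714917] mix-frame 0.08436695291820724 0.004181283494925719 84.53103
left -0.04668699090547472 0.15713292826507286
```

```bash
cat > racks.py <<'E'
from mix import *
def caps(c,show=True):
    im=c['img'].astype(int); m=((im[:,:,2]>im[:,:,0]+50)&(im[:,:,2]>im[:,:,1]+25)).astype(np.uint8)
    n,l,s,ce=cv2.connectedComponentsWithStats(m)
    w=np.clip(im[:,:,2]-im[:,:,0],0,255)*m
    out=[]
    for i in range(1,n):
        if s[i,4]>200 or s[i,4]<4: continue
        yy,xx=np.where(l==i); ww=w[yy,xx]; out.append([(xx*ww).sum()/ww.sum(),(yy*ww).sum()/ww.sum(),s[i,4]])
    return np.array(out)
E
python3 - <<'E'
from racks import *
c=cam('top'); k=caps(c)
for r in k: print(r.round(1),plane(c,r[:2],.065)[0,:2].round(4))
print()
s=cam('side'); 
for r in caps(s): print(r.round(1),plane(s,r[:2],.06)[0,:2].round(4))
O=np.array([.533,.071])
for n,cc,p in(('top',c,[(171,197),(173,195)]),('side',s,[(350.4,240)])):
    for pp in p: w=plane(cc,pp,.115)[0,:2]; print(n,'handle',(w-O)@ux,(w-O)@uy,w)
E
python3 crop.py side0.png 180 260 150 215 8 s3.png;python3 crop.py top0.png 130 230 175 225 8 t3.png
```

```text
[370.2 236.8  63. ] [ 0.4781 -0.3257]
[404.9 238.4  65. ] [ 0.4735 -0.4205]
[366.  255.7  59. ] [ 0.4275 -0.3134]
[402.4 257.5  59. ] [ 0.4225 -0.4124]
[446.  270.5  55. ] [ 0.3866 -0.5321]
[398.5 290.8  24. ] [ 0.334  -0.3996]
[447.6 289.9  52. ] [ 0.3345 -0.5351]
[391.3 292.4  23. ] [ 0.3301 -0.3801]
[403.  310.2  27. ] [ 0.2829 -0.411 ]
[396.  311.9  24. ] [ 0.2788 -0.3918]

[210.7 156.5  14. ] [ 0.3242 -0.5317]
[200.2 161.4  26. ] [ 0.379  -0.5404]
[246.5 160.2  14. ] [ 0.2689 -0.3965]
[236.  165.5  12. ] [ 0.3263 -0.4061]
[240.9 166.6   7. ] [ 0.3233 -0.3849]
[221.4 173.9  28. ] [ 0.41   -0.4133]
[209.3 178.8  38. ] [ 0.4643 -0.4283]
[242.3 182.7  23. ] [ 0.4184 -0.3104]
[229.5 186.8  36. ] [ 0.468  -0.3322]
top handle 0.03184936924319918 0.1306634656751553 [0.57711543 0.19804784]
top handle 0.037539100837669113 0.12612143446008525 [0.58234805 0.19298594]
side handle 0.036999885919178445 0.13855870616086954 [0.58299253 0.20541821]
```

View pics/s3.png

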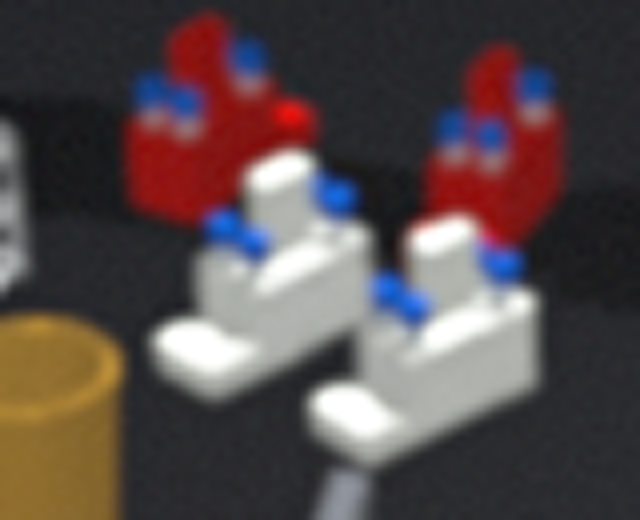

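View pics/t3.png

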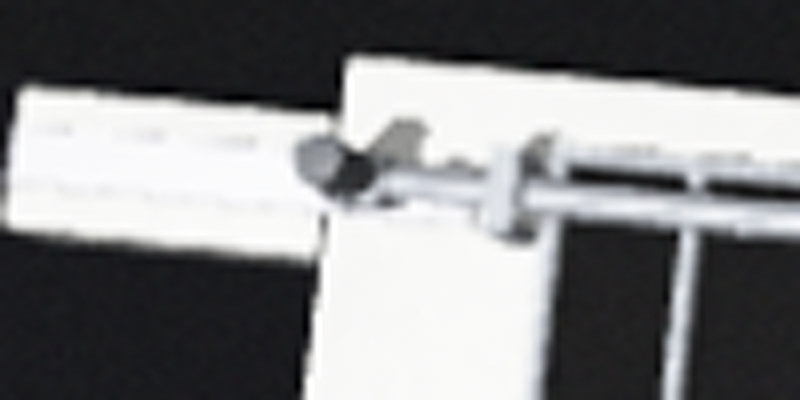

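```bash
cat > go.py <<'E'
# usage: go.py x y z phi_deg [maxstep_mm]  -> rows
from h import *
import sys
x,y,z,ph=map(float,sys.argv[1:5]); st=float(sys.argv[5]) if len(sys.argv)>5 else 50
s=manip.get_state(); p=s['ee_pos']; R=s['ee_rot']
f0=np.degrees(np.arctan2(R[1,0],R[0,0]))
f=np.radians(ph); Rt=np.array([[np.cos(f),np.sin(f),0],[np.sin(f),-np.cos(f),0],[0,0,-1]])
rv=cv2.Rodrigues(R.T@Rt)[0].ravel()/(np.pi/2)
d=Rt.T@(np.array([x,y,z])-p)/.3
nr=int(np.ceil(np.abs(rv).max()/.11-1e-6)) if np.abs(rv).max()>.002 else 0
nt=max(1,int(np.ceil(np.linalg.norm(d)*300/st)))
print('t',round(s['time'],2),'p',p.round(4),'phi',round(f0,2),'tilt',R[:2,2].round(4),'j',s['joints'].round(2),'F',s['force'].round(1),'gap',round(s['finger_gap'],4))
print('TURN first',nr,'rows of',(rv/max(nr,1)).round(4),'total',rv.round(4)); print('SHIFT',nt,'rows of',(d/nt).round(4),'total',d.round(4))
E
python3 - <<'E'
from racks import *
c=cam('top');s=cam('side');O=np.array([.533,.071])
w=plane(c,(169.75,195),.115)[0,:2];print((w-O)@ux,(w-O)@uy,w)
print(W([[.038,.136,.1],[.038,.24,.1]],O))
E
python3 go.py .583 .200 .25 -5.45
```

```text
0.03672321522715563 0.1346378191161718 [0.58234471 0.20154132]
[[0.5837451  0.20277608 0.1       ]
 [0.59362272 0.30630594 0.1       ]]
t 0.5 p [ 0.2684 -0.592   0.2562] phi 24.39 tilt [-0.0001  0.0001] j [ 1.1   0.47 -0.01  1.6   0.01  1.07 -0.06] F [-0.6  0.2 -0.7] gap 0.0854
TURN first 4 rows of [-0.      0.      0.0829] total [-0.      0.      0.3316]
SHIFT 18 rows of [ 0.0441 -0.1515  0.0012] total [ 0.7931 -2.7275  0.0208]
```

>>> move_arm(
  series=[
    {"az": 0.083},
    {"az": 0.083},
    {"az": 0.083},
    {"az": 0.083},
    {"x": 0.044, "y": -0.152},
    {"x": 0.044, "y": -0.152},
    {"x": 0.044, "y": -0.152},
    {"x": 0.044, "y": -0.152},
    {"x": 0.044, "y": -0.152},
    {"x": 0.044, "y": -0.152},
  ],
)

```text
schema error: expected keys x, y, z, ax, ay, az, hand
```

>>> move_arm(
  series=[
    {"x": 0.044, "y": -0.152},
    {"x": 0.044, "y": -0.152},
    {"x": 0.044, "y": -0.152},
    {"x": 0.044, "y": -0.152},
    {"x": 0.044, "y": -0.152},
    {"x": 0.044, "y": -0.152},
    {"x": 0.044, "y": -0.152},
    {"x": 0.044, "y": -0.152},
    {"x": 0.044, "y": -0.152},
    {"x": 0.044, "y": -0.152},
  ],
)

```text
schema error: expected keys x, y, z, ax, ay, az, hand
```

```bash
python3 go.py .583 .202 .25 -5.45
```

```text
t 0.5 p [ 0.2684 -0.592   0.2562] phi 24.39 tilt [-0.0001  0.0001] j [ 1.1   0.47 -0.01  1.6   0.01  1.07 -0.06] F [-0.6  0.2 -0.7] gap 0.0854
TURN first 4 rows of [-0.      0.      0.0829] total [-0.      0.      0.3316]
SHIFT 18 rows of [ 0.044  -0.1519  0.0012] total [ 0.7924 -2.7341  0.0208]
```

All seven keys are needed in each row.

>>> move_arm(
  series=[
    {"x": 0, "y": 0, "z": 0, "ax": 0, "ay": 0, "az": 0.083, "hand": 1},
    {"x": 0, "y": 0, "z": 0, "ax": 0, "ay": 0, "az": 0.083, "hand": 1},
    {"x": 0, "y": 0, "z": 0, "ax": 0, "ay": 0, "az": 0.083, "hand": 1},
    {"x": 0, "y": 0, "z": 0, "ax": 0, "ay": 0, "az": 0.083, "hand": 1},
    {"x": 0.044, "y": -0.152, "z": 0, "ax": 0, "ay": 0, "az": 0, "hand": 1},
    {"x": 0.044, "y": -0.152, "z": 0, "ax": 0, "ay": 0, "az": 0, "hand": 1},
    {"x": 0.044, "y": -0.152, "z": 0, "ax": 0, "ay": 0, "az": 0, "hand": 1},
    {"x": 0.044, "y": -0.152, "z": 0, "ax": 0, "ay": 0, "az": 0, "hand": 1},
    {"x": 0.044, "y": -0.152, "z": 0, "ax": 0, "ay": 0, "az": 0, "hand": 1},
    {"x": 0.044, "y": -0.152, "z": 0, "ax": 0, "ay": 0, "az": 0, "hand": 1},
  ],
)

```text
time: 1.75
ee_pos: [0.374, -0.3258, 0.2566]
ee_rot: [[0.995, -0.096, 0.001], [-0.096, -0.995, -0.001], [0.001, 0.0, -1.0]]
force: [0.7, 0.6, 0.3]
finger_gap: 0.0853
```

>>> move_arm(
  series=[
    {"x": 0.044, "y": -0.152, "z": 0, "ax": 0, "ay": 0, "az": 0, "hand": 1},
    {"x": 0.044, "y": -0.152, "z": 0, "ax": 0, "ay": 0, "az": 0, "hand": 1},
    {"x": 0.044, "y": -0.152, "z": 0, "ax": 0, "ay": 0, "az": 0, "hand": 1},
    {"x": 0.044, "y": -0.152, "z": 0, "ax": 0, "ay": 0, "az": 0, "hand": 1},
    {"x": 0.044, "y": -0.152, "z": 0, "ax": 0, "ay": 0, "az": 0, "hand": 1},
    {"x": 0.044, "y": -0.152, "z": 0, "ax": 0, "ay": 0, "az": 0, "hand": 1},
    {"x": 0.044, "y": -0.152, "z": 0, "ax": 0, "ay": 0, "az": 0, "hand": 1},
    {"x": 0.044, "y": -0.152, "z": 0, "ax": 0, "ay": 0, "az": 0, "hand": 1},
    {"x": 0.044, "y": -0.152, "z": 0, "ax": 0, "ay": 0, "az": 0, "hand": 1},
    {"x": 0.044, "y": -0.152, "z": 0, "ax": 0, "ay": 0, "az": 0, "hand": 1},
  ],
)

```text
time: 3.0
ee_pos: [0.549, 0.1154, 0.2565]
ee_rot: [[0.995, -0.096, 0.001], [-0.096, -0.995, -0.0], [0.001, 0.0, -1.0]]
force: [-0.3, -0.7, 0.5]
finger_gap: 0.0857
```

```bash
python3 go.py .583 .202 .15 -5.45
python3 - <<'E'
from h import *
save(cam('top'),'top2.png');save(cam('side'),'side2.png')
E
```

```text
t 3.0 p [0.549  0.1154 0.2565] phi -5.51 tilt [ 0.0006 -0.0001] j [-0.01  0.34 -0.32  1.81  0.12  1.01 -2.04] F [-0.3 -0.7  0.5] gap 0.0857
TURN first 0 rows of [ 0.     -0.0004 -0.0006] total [ 0.     -0.0004 -0.0006]
SHIFT 3 rows of [ 0.0284 -0.0994  0.1183] total [ 0.0853 -0.2981  0.355 ]
```

View pics/side2.png

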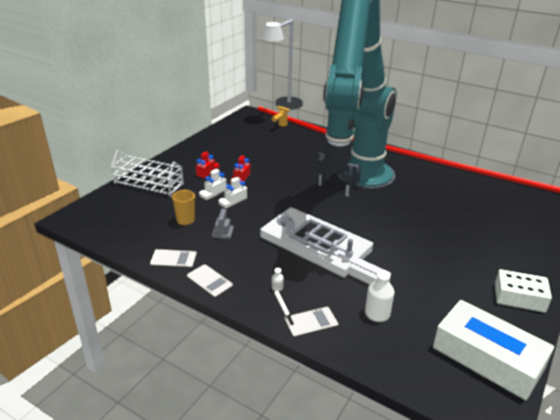

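View pics/top2.png

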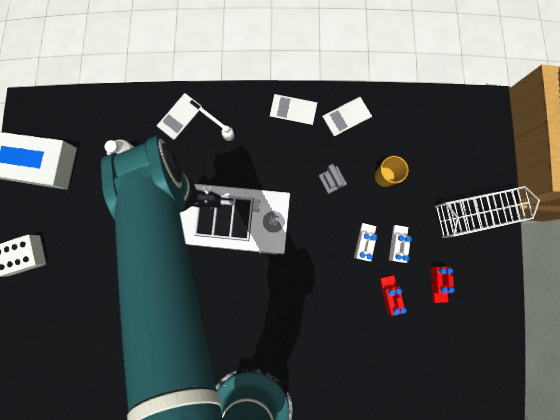

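>>> move_arm(
  series=[
    {"x": 0.028, "y": -0.1, "z": 0, "ax": 0, "ay": 0, "az": 0, "hand": 1},
    {"x": 0.028, "y": -0.1, "z": 0, "ax": 0, "ay": 0, "az": 0, "hand": 1},
    {"x": 0.029, "y": -0.1, "z": 0, "ax": 0, "ay": 0, "az": 0, "hand": 1},
    {"x": 0, "y": 0, "z": 0.12, "ax": 0, "ay": 0, "az": 0, "hand": 1},
    {"x": 0, "y": 0, "z": 0.12, "ax": 0, "ay": 0, "az": 0, "hand": 1},
    {"x": 0, "y": 0, "z": 0.1, "ax": 0, "ay": 0, "az": 0, "hand": 1},
    {"x": 0, "y": 0, "z": 0, "ax": 0, "ay": 0, "az": 0, "hand": 1},
  ],
)

```text
time: 3.98
ee_pos: [0.5809, 0.1999, 0.152]
ee_rot: [[0.995, -0.096, -0.005], [-0.096, -0.995, -0.002], [-0.005, 0.003, -1.0]]
force: [-0.4, -0.1, 0.6]
finger_gap: 0.085
```

```bash
python3 go.py .583 .202 .106 -5.45
python3 - <<'E'
from h import *
save(cam('top'),'top3.png');save(cam('side'),'side3.png')
E
python3 crop.py side3.png 250 400 165 290 5 s4.png
```

```text
t 3.98 p [0.5809 0.1999 0.152 ] phi -5.51 tilt [-0.0049 -0.0021] j [-0.16  0.56 -0.3   1.76  0.21  0.87 -2.22] F [-0.4 -0.1  0.6] gap 0.085
TURN first 1 rows of [ 0.0016  0.003  -0.0007] total [ 0.0016  0.003  -0.0007]
SHIFT 1 rows of [ 0.0062 -0.0076  0.1533] total [ 0.0062 -0.0076  0.1533]
```

View pics/s4.png

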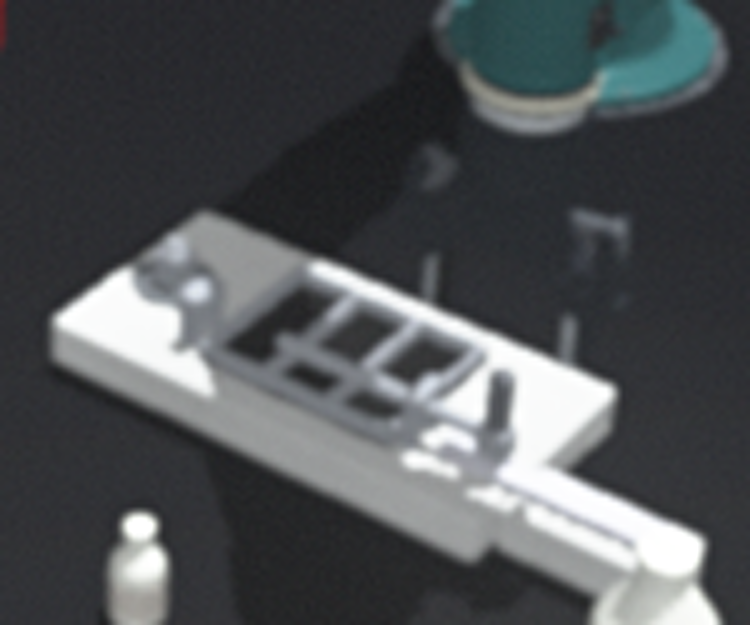

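>>> move_arm(
  series=[
    {"x": 0.004, "y": -0.004, "z": 0.08, "ax": 0, "ay": 0, "az": 0, "hand": 1},
    {"x": 0, "y": 0, "z": 0.073, "ax": 0, "ay": 0, "az": 0, "hand": 1},
    {"x": 0, "y": 0, "z": 0, "ax": 0, "ay": 0, "az": 0, "hand": 1},
    {"x": 0, "y": 0, "z": 0, "ax": 0, "ay": 0, "az": 0, "hand": 0.15},
    {"x": 0, "y": 0, "z": 0, "ax": 0, "ay": 0, "az": 0, "hand": 0},
    {"x": 0, "y": 0, "z": 0, "ax": 0, "ay": 0, "az": 0, "hand": 0},
    {"x": 0, "y": 0, "z": 0, "ax": 0, "ay": 0, "az": 0, "hand": 0},
    {"x": 0, "y": 0, "z": 0, "ax": 0, "ay": 0, "az": 0, "hand": 0},
  ],
  grip_force=40,
)

```text
time: 5.08
ee_pos: [0.5841, 0.2029, 0.1092]
ee_rot: [[0.995, -0.095, 0.001], [-0.095, -0.995, 0.001], [0.001, -0.001, -1.0]]
force: [-1.1, -0.1, 5.3]
finger_gap: 0.0167
```

```bash
python3 go.py .5936 .308 .106 -5.45 30
python3 - <<'E'
from h import *
save(cam('top'),'top4.png');save(cam('side'),'side4.png')
E
python3 crop.py side4.png 250 400 165 290 5 s4b.png
```

```text
t 5.08 p [0.5841 0.2029 0.1092] phi -5.48 tilt [0.0012 0.0008] j [-0.18  0.62 -0.29  1.77  0.23  0.79 -2.24] F [-1.1 -0.1  5.3] gap 0.0167
TURN first 0 rows of [-0.0006 -0.0007 -0.0003] total [-0.0006 -0.0007 -0.0003]
SHIFT 4 rows of [-0.0005 -0.0879  0.0026] total [-0.0019 -0.3518  0.0105]
```

View pics/s4b.png

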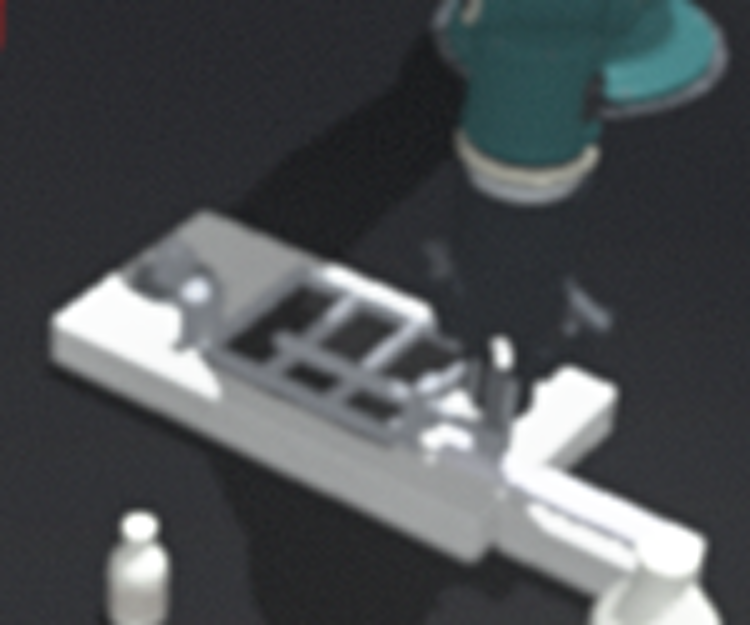

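>>> move_arm(
  series=[
    {"x": 0, "y": -0.06, "z": 0, "ax": 0, "ay": 0, "az": 0, "hand": 0},
    {"x": 0, "y": -0.06, "z": 0, "ax": 0, "ay": 0, "az": 0, "hand": 0},
    {"x": 0, "y": -0.06, "z": 0, "ax": 0, "ay": 0, "az": 0, "hand": 0},
    {"x": 0, "y": -0.06, "z": 0, "ax": 0, "ay": 0, "az": 0, "hand": 0},
    {"x": 0, "y": -0.06, "z": 0, "ax": 0, "ay": 0, "az": 0, "hand": 0},
    {"x": 0, "y": -0.02, "z": 0, "ax": 0, "ay": 0, "az": 0, "hand": 0},
    {"x": 0, "y": 0, "z": 0, "ax": 0, "ay": 0, "az": 0, "hand": 0},
  ],
)

```text
time: 6.05
ee_pos: [0.5931, 0.2988, 0.1092]
ee_rot: [[0.995, -0.095, 0.001], [-0.095, -0.995, 0.001], [0.001, -0.001, -1.0]]
force: [-0.6, 1.4, 6.2]
finger_gap: 0.0168
```

```bash
python3 go.py .5936 .308 .106 -5.45 30
```

```text
t 6.05 p [0.5931 0.2988 0.1092] phi -5.45 tilt [0.0008 0.0007] j [-0.32  0.68 -0.28  1.65  0.23  0.85 -2.36] F [-0.6  1.4  6.2] gap 0.0168
TURN first 0 rows of [-0.0005 -0.0005  0.    ] total [-0.0005 -0.0005  0.    ]
SHIFT 1 rows of [-0.0012 -0.0306  0.0107] total [-0.0012 -0.0306  0.0107]
```

Near the stop; creep until force rises.

>>> move_arm(
  series=[
    {"x": 0, "y": -0.012, "z": 0, "ax": 0, "ay": 0, "az": 0, "hand": 0},
    {"x": 0, "y": -0.012, "z": 0, "ax": 0, "ay": 0, "az": 0, "hand": 0},
    {"x": 0, "y": 0, "z": 0, "ax": 0, "ay": 0, "az": 0, "hand": 0},
  ],
)

```text
time: 6.42
ee_pos: [0.5936, 0.3049, 0.1092]
ee_rot: [[0.995, -0.096, 0.0], [-0.096, -0.995, -0.001], [0.0, 0.001, -1.0]]
force: [-2.3, -0.9, 6.6]
finger_gap: 0.0167
```

>>> move_arm(
  series=[
    {"x": 0, "y": -0.01, "z": 0, "ax": 0, "ay": 0, "az": 0, "hand": 0},
    {"x": 0, "y": 0, "z": 0, "ax": 0, "ay": 0, "az": 0, "hand": 0},
  ],
)

```text
time: 6.68
ee_pos: [0.5939, 0.3077, 0.1092]
ee_rot: [[0.995, -0.096, -0.0], [-0.096, -0.995, -0.001], [0.0, 0.001, -1.0]]
force: [-2.7, -1.0, 6.6]
finger_gap: 0.0168
```

>>> move_arm(
  series=[
    {"x": 0, "y": -0.01, "z": 0, "ax": 0, "ay": 0, "az": 0, "hand": 0},
    {"x": 0, "y": 0, "z": 0, "ax": 0, "ay": 0, "az": 0, "hand": 0},
  ],
)

```text
time: 6.92
ee_pos: [0.594, 0.3084, 0.1091]
ee_rot: [[0.995, -0.097, -0.002], [-0.097, -0.995, -0.005], [-0.001, 0.005, -1.0]]
force: [-5.0, -6.7, 11.2]
finger_gap: 0.0173
```

>>> move_arm(
  series=[
    {"x": 0, "y": -0.01, "z": 0, "ax": 0, "ay": 0, "az": 0, "hand": 0},
    {"x": 0, "y": 0, "z": 0, "ax": 0, "ay": 0, "az": 0, "hand": 0},
  ],
)

```text
time: 7.18
ee_pos: [0.594, 0.3085, 0.1091]
ee_rot: [[0.995, -0.098, -0.004], [-0.098, -0.995, -0.009], [-0.003, 0.009, -1.0]]
force: [-7.4, -12.4, 15.1]
finger_gap: 0.017
```

>>> move_arm(
  series=[
    {"x": 0, "y": 0, "z": 0, "ax": 0, "ay": 0, "az": 0, "hand": 0.8},
    {"x": 0, "y": 0, "z": 0, "ax": 0, "ay": 0, "az": 0, "hand": 0.8},
    {"x": 0, "y": 0, "z": 0, "ax": 0, "ay": 0, "az": 0, "hand": 0.8},
    {"x": 0, "y": 0, "z": 0, "ax": 0, "ay": 0, "az": 0, "hand": 0.8},
    {"x": 0, "y": 0.01, "z": -0.15, "ax": 0, "ay": 0, "az": 0, "hand": 0.8},
    {"x": 0, "y": 0, "z": -0.2, "ax": 0, "ay": 0, "az": 0, "hand": 0.8},
    {"x": 0, "y": 0, "z": -0.15, "ax": 0, "ay": 0, "az": 0, "hand": 0.8},
    {"x": 0, "y": 0, "z": 0, "ax": 0, "ay": 0, "az": 0, "hand": 0.8},
  ],
)

```text
time: 8.18
ee_pos: [0.596, 0.3125, 0.2634]
ee_rot: [[0.995, -0.095, 0.008], [-0.095, -0.995, 0.004], [0.007, -0.005, -1.0]]
force: [0.3, 0.5, -1.0]
finger_gap: 0.0682
```

```bash
python3 go.py .4528 -.3195 .26 -13.7
python3 - <<'E'
from racks import *
c=cam('top');s=cam('side');save(c,'top5.png');save(s,'side5.png')
for r in caps(c): print(r.round(1),plane(c,r[:2],.066)[0,:2].round(4))
E
python3 crop.py side5.png 250 400 165 290 5 s5.png
```

```text
t 8.18 p [0.596  0.3125 0.2634] phi -5.48 tilt [0.0076 0.0042] j [-0.31  0.52 -0.32  1.52  0.18  1.11 -2.33] F [ 0.3  0.5 -1. ] gap 0.0682
TURN first 1 rows of [-0.0035 -0.0043  0.0914] total [-0.0035 -0.0043  0.0914]
SHIFT 13 rows of [0.0027 0.1661 0.0009] total [0.0354 2.1599 0.0112]
[395.  220.8  62. ] [ 0.5211 -0.3945]
[370.2 236.8  63. ] [ 0.478  -0.3255]
[391.1 239.5  57. ] [ 0.4707 -0.3823]
[365.9 255.7  60. ] [ 0.4276 -0.3131]
[446.3 270.6  60. ] [ 0.3864 -0.5326]
[447.8 289.9  61. ] [ 0.3346 -0.5353]
[395.2 291.6  56. ] [ 0.3322 -0.3903]
[396.1 312.   27. ] [ 0.2786 -0.3917]
[403.2 310.3  31. ] [ 0.2828 -0.4111]
```

View pics/s5.png

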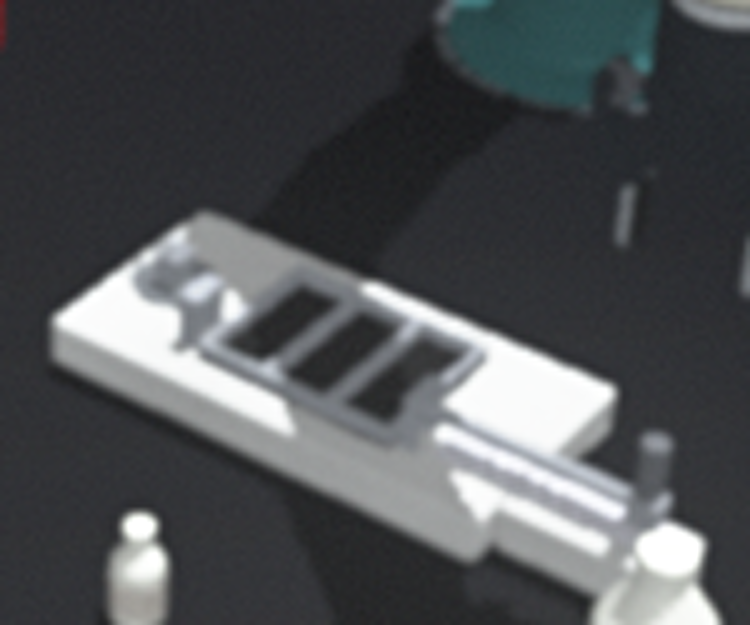

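View pics/top5.png

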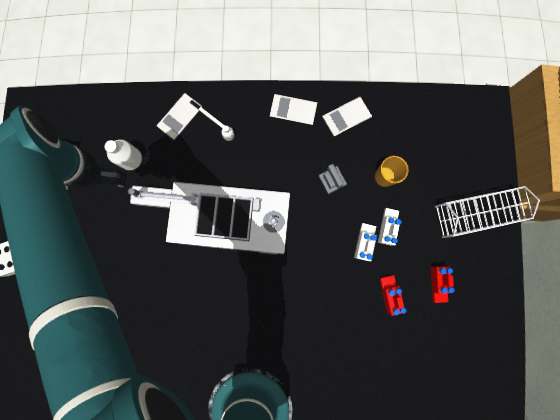

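>>> move_arm(
  series=[
    {"x": 0, "y": 0, "z": 0, "ax": -0.003, "ay": -0.004, "az": 0.092, "hand": 0.5},
    {"x": 0.003, "y": 0.166, "z": 0, "ax": 0, "ay": 0, "az": 0, "hand": 0.5},
    {"x": 0.003, "y": 0.166, "z": 0, "ax": 0, "ay": 0, "az": 0, "hand": 0.5},
    {"x": 0.003, "y": 0.166, "z": 0, "ax": 0, "ay": 0, "az": 0, "hand": 0.5},
    {"x": 0.003, "y": 0.166, "z": 0, "ax": 0, "ay": 0, "az": 0, "hand": 0.5},
    {"x": 0.003, "y": 0.166, "z": 0, "ax": 0, "ay": 0, "az": 0, "hand": 0.5},
    {"x": 0.003, "y": 0.166, "z": 0, "ax": 0, "ay": 0, "az": 0, "hand": 0.5},
    {"x": 0.003, "y": 0.166, "z": 0, "ax": 0, "ay": 0, "az": 0, "hand": 0.5},
    {"x": 0.003, "y": 0.166, "z": 0, "ax": 0, "ay": 0, "az": 0, "hand": 0.5},
    {"x": 0.003, "y": 0.166, "z": 0, "ax": 0, "ay": 0, "az": 0, "hand": 0.5},
  ],
)

```text
time: 9.52
ee_pos: [0.4939, -0.1276, 0.2589]
ee_rot: [[0.971, -0.238, -0.01], [-0.238, -0.971, -0.003], [-0.009, 0.005, -1.0]]
force: [0.6, -0.1, 0.8]
finger_gap: 0.0429
```

>>> move_arm(
  series=[
    {"x": 0.003, "y": 0.166, "z": 0, "ax": 0, "ay": 0, "az": 0, "hand": 0.5},
    {"x": 0.003, "y": 0.166, "z": 0, "ax": 0, "ay": 0, "az": 0, "hand": 0.5},
    {"x": 0.003, "y": 0.166, "z": 0, "ax": 0, "ay": 0, "az": 0, "hand": 0.5},
    {"x": 0.003, "y": 0.166, "z": 0, "ax": 0, "ay": 0, "az": 0, "hand": 0.5},
    {"x": 0, "y": 0, "z": 0, "ax": 0, "ay": 0, "az": 0, "hand": 0.5},
    {"x": 0, "y": 0, "z": 0, "ax": 0, "ay": 0, "az": 0, "hand": 0.5},
  ],
)

```text
time: 10.28
ee_pos: [0.4511, -0.3196, 0.2601]
ee_rot: [[0.971, -0.238, -0.009], [-0.238, -0.971, -0.002], [-0.009, 0.004, -1.0]]
force: [-0.2, 0.2, 0.2]
finger_gap: 0.0425
```

```bash
python3 go.py .4528 -.3193 .13 -13.7
python3 - <<'E'
from racks import *
c=cam('top');s=cam('side');save(c,'top6.png');save(s,'side6.png')
for r in caps(c): print(r.round(1),plane(c,r[:2],.066)[0,:2].round(4))
E
python3 crop.py side6.png 180 280 110 215 6 s6.png
```

```text
t 10.28 p [ 0.4511 -0.3196  0.2601] phi -13.75 tilt [-0.0093 -0.0015] j [ 0.58  0.31 -0.04  1.83  0.02  1.01 -1.27] F [-0.2  0.2  0.2] gap 0.0425
TURN first 1 rows of [ 0.0023  0.0055 -0.0006] total [ 0.0023  0.0055 -0.0006]
SHIFT 3 rows of [ 0.0018 -0.0008  0.1446] total [ 0.0054 -0.0023  0.4337]
[395.4 220.7  58. ] [ 0.5213 -0.3957]
[365.4 235.8  15. ] [ 0.4806 -0.3125]
[362.2 255.   25. ] [ 0.4296 -0.3032]
[369.6 256.7  31. ] [ 0.425 -0.323]
[392.6 292.1  37. ] [ 0.3311 -0.3831]
```

View pics/s6.png

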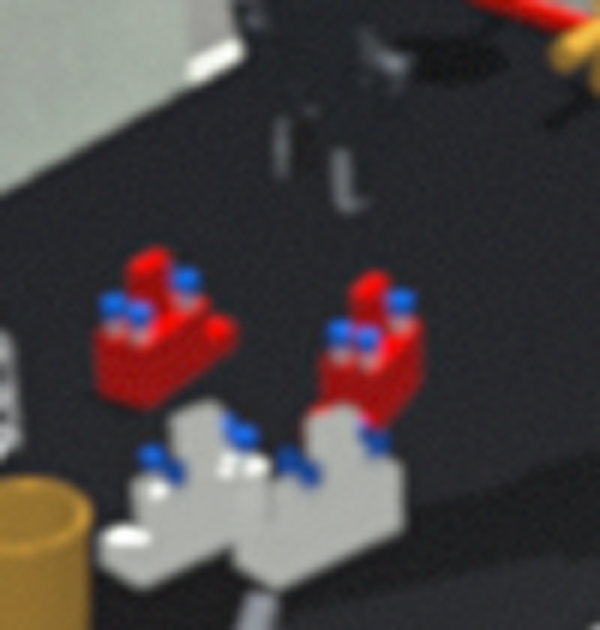

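View pics/top6.png

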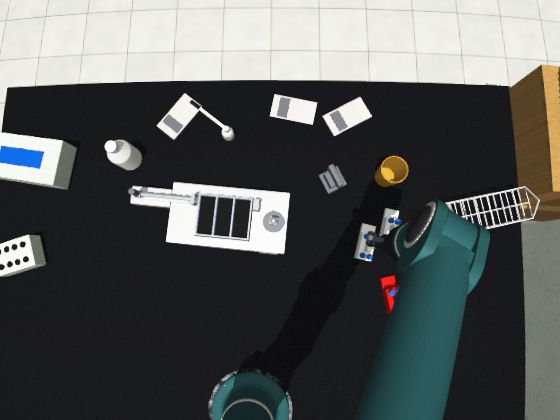

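>>> move_arm(
  series=[
    {"x": 0.006, "y": 0, "z": 0, "ax": 0.002, "ay": 0.0055, "az": 0, "hand": 0.5},
    {"x": 0, "y": 0, "z": 0.15, "ax": 0, "ay": 0, "az": 0, "hand": 0.5},
    {"x": 0, "y": 0, "z": 0.15, "ax": 0, "ay": 0, "az": 0, "hand": 0.5},
    {"x": 0, "y": 0, "z": 0.13, "ax": 0, "ay": 0, "az": 0, "hand": 0.5},
    {"x": 0, "y": 0, "z": 0, "ax": 0, "ay": 0, "az": 0, "hand": 0.5},
    {"x": 0, "y": 0, "z": 0, "ax": 0, "ay": 0, "az": 0, "hand": 0.5},
  ],
)

```text
time: 11.12
ee_pos: [0.4546, -0.3215, 0.134]
ee_rot: [[0.971, -0.237, 0.004], [-0.237, -0.971, -0.004], [0.005, 0.003, -1.0]]
force: [0.8, -1.1, 0.5]
finger_gap: 0.0426
```

```bash
python3 go.py .4528 -.3193 .078 -13.7
python3 - <<'E'
from racks import *
c=cam('top');s=cam('side');save(c,'top7.png');save(s,'side7.png')
E
python3 crop.py side7.png 180 280 130 215 7 s7.png
```

```text
t 11.12 p [ 0.4546 -0.3215  0.134 ] phi -13.73 tilt [ 0.004  -0.0036] j [ 0.58  0.47 -0.04  1.93  0.03  0.74 -1.28] F [ 0.8 -1.1  0.5] gap 0.0426
TURN first 1 rows of [ 0.0016 -0.003  -0.0003] total [ 0.0016 -0.003  -0.0003]
SHIFT 2 rows of [-0.0037 -0.0029  0.0934] total [-0.0075 -0.0057  0.1868]
```

View pics/s7.png

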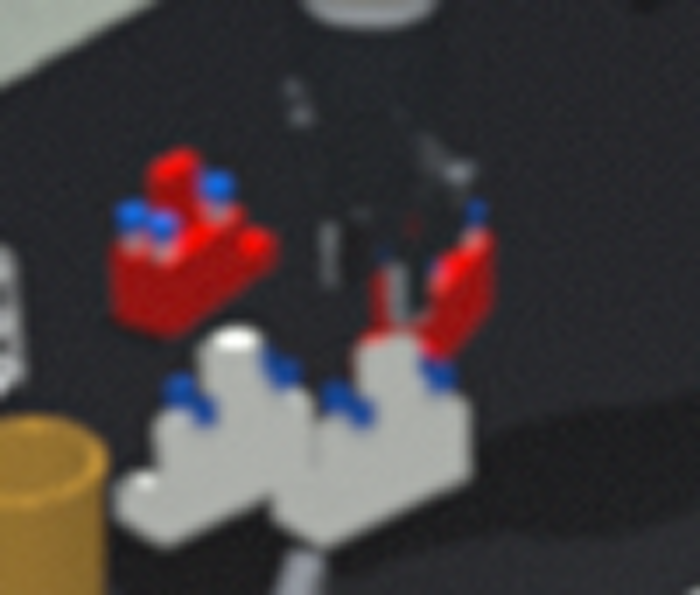

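Run:
```python
from racks import *
s=cam('side');c=cam('top')
st=manip.get_state();p=st['ee_pos'];R=st['ee_rot']
def C(u):return ((u-[180,130])*7).round(0).tolist()
tip=p+R[:,2]*.019
for g in (-.0213,.0213): print('tip',C(proj(s,tip+R[:,1]*g)))
print('TCP tip',C(proj(s,tip)))
P=np.array([.4528,-.3193,.087]); print('ribtop pred',C(proj(s,P)), 'my pred at caps B', C(proj(s,[.4959,-.3884,.087])))
# rib top seen in the side view at crop (390,340)/(238,337)
for q in((390,340),(238,338)): print(plane(s,np.array(q)/7+[180,130],.087))
```

```text
tip [[402.0, 316.0]]
tip [[348.0, 284.0]]
TCP tip [[375.0, 300.0]]
ribtop pred [[383.0, 348.0]] my pred at caps B [[225.0, 344.0]]
[[ 0.44448111 -0.32065851  0.087     ]]
[[ 0.48692611 -0.38686223  0.087     ]]
```

>>> move_arm(
  series=[
    {"x": -0.009, "y": -0.006, "z": 0.095, "ax": 0.001, "ay": -0.003, "az": 0, "hand": 0.5},
    {"x": 0, "y": 0, "z": 0.09, "ax": 0, "ay": 0, "az": 0, "hand": 0.5},
    {"x": 0, "y": 0, "z": 0, "ax": 0, "ay": 0, "az": 0, "hand": 0.5},
    {"x": 0, "y": 0, "z": 0, "ax": 0, "ay": 0, "az": 0, "hand": 0.5},
  ],
)

```text
time: 11.82
ee_pos: [0.4521, -0.3195, 0.0784]
ee_rot: [[0.971, -0.238, -0.0], [-0.238, -0.971, -0.001], [-0.0, 0.001, -1.0]]
force: [-0.6, -0.5, 0.3]
finger_gap: 0.0427
```

```bash
python3 go.py .4515 -.3195 .078 -13.7
python3 - <<'E'
from racks import *
s=cam('side');save(s,'side8.png')
E
python3 crop.py side8.png 180 280 130 215 7 s8.png
```

```text
t 11.82 p [ 0.4521 -0.3195  0.0784] phi -13.77 tilt [-0.0004 -0.001 ] j [ 0.58  0.56 -0.03  1.96  0.03  0.63 -1.28] F [-0.6 -0.5  0.3] gap 0.0427
TURN first 0 rows of [ 0.0007  0.0001 -0.0008] total [ 0.0007  0.0001 -0.0008]
SHIFT 1 rows of [-0.002   0.0004  0.0013] total [-0.002   0.0004  0.0013]
```

View pics/s8.png

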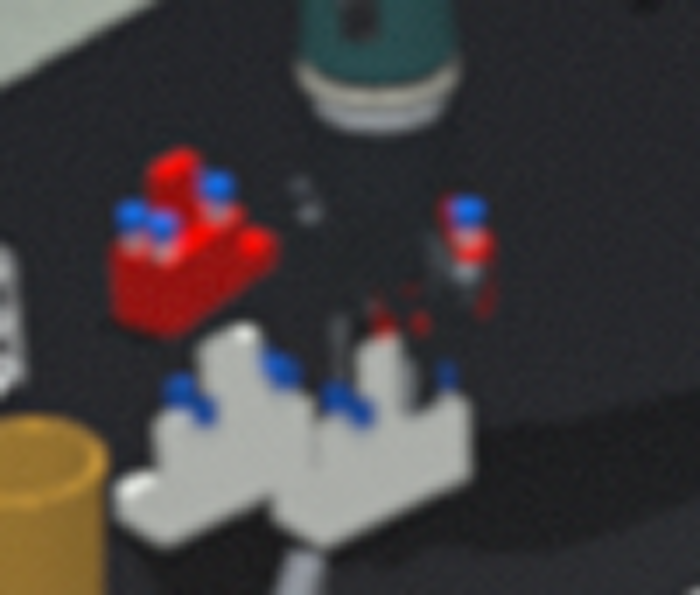

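>>> move_arm(
  series=[
    {"x": 0, "y": 0, "z": 0, "ax": 0, "ay": 0, "az": 0, "hand": 0.1},
    {"x": 0, "y": 0, "z": 0, "ax": 0, "ay": 0, "az": 0, "hand": 0},
    {"x": 0, "y": 0, "z": 0, "ax": 0, "ay": 0, "az": 0, "hand": 0},
    {"x": 0, "y": 0, "z": 0, "ax": 0, "ay": 0, "az": 0, "hand": 0},
  ],
  grip_force=60,
)

```text
time: 12.38
ee_pos: [0.4517, -0.3192, 0.0778]
ee_rot: [[0.971, -0.238, -0.001], [-0.238, -0.971, -0.0], [-0.001, 0.001, -1.0]]
force: [-0.8, 1.7, 6.0]
finger_gap: 0.0116
```

>>> move_arm(
  series=[
    {"x": 0, "y": 0, "z": -0.05, "ax": 0, "ay": 0, "az": 0, "hand": 0},
    {"x": 0, "y": 0, "z": -0.15, "ax": 0, "ay": 0, "az": 0, "hand": 0},
    {"x": 0, "y": 0, "z": -0.15, "ax": 0, "ay": 0, "az": 0, "hand": 0},
    {"x": 0, "y": 0, "z": -0.15, "ax": 0, "ay": 0, "az": 0, "hand": 0},
    {"x": 0, "y": 0, "z": 0, "ax": 0, "ay": 0, "az": 0, "hand": 0},
    {"x": 0, "y": 0, "z": 0, "ax": 0, "ay": 0, "az": 0, "hand": 0},
  ],
)

```text
time: 13.12
ee_pos: [0.4509, -0.3186, 0.2267]
ee_rot: [[0.971, -0.238, -0.003], [-0.238, -0.971, 0.001], [-0.003, 0.0, -1.0]]
force: [-0.1, -0.1, -2.8]
finger_gap: 0.0113
```

```bash
python3 go.py .5 -.1 .228 -5.45
python3 - <<'E'
from racks import *
s=cam('side');save(s,'side9.png');save(cam('top'),'top9.png')
E
python3 crop.py side9.png 180 300 80 205 6 s9.png
```

```text
t 13.12 p [ 0.4509 -0.3186  0.2267] phi -13.77 tilt [-0.0031  0.0006] j [ 0.59  0.34 -0.04  1.87  0.02  0.93 -1.27] F [-0.1 -0.1 -2.8] gap 0.0113
TURN first 1 rows of [-0.      0.002  -0.0925] total [-0.      0.002  -0.0925]
SHIFT 5 rows of [ 0.0187 -0.1482 -0.0009] total [ 0.0937 -0.741  -0.0044]
```

View pics/s9.png

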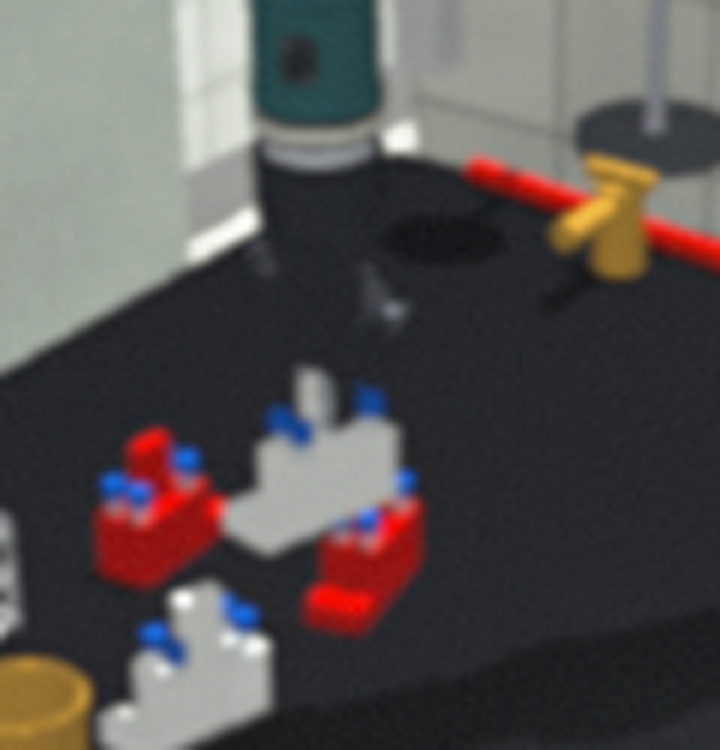

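View pics/top9.png

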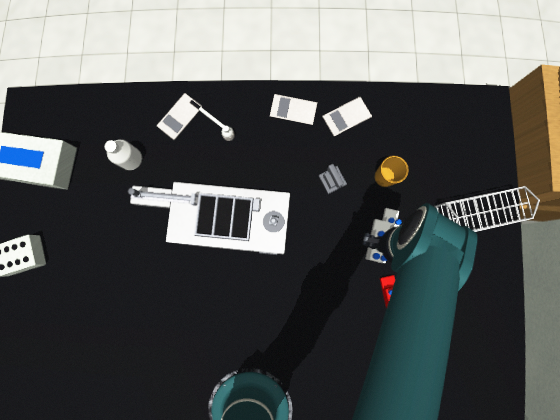

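```bash
cat >> mix.py <<'E'
O=np.array([.5331,.0725])
E
python3 - <<'E'
from mix import *
print(W([[-.014,.048,.078],[-.014,-.048,.078],[-.014,0,.078]],O))
E
python3 go.py .5225 .1205 .228 -5.45
```

```text
[[0.52372219 0.12161269 0.078     ]
 [0.51460439 0.02604666 0.078     ]
 [0.51916329 0.07382968 0.078     ]]
t 13.22 p [ 0.4506 -0.3184  0.2256] phi -13.77 tilt [-0.0048  0.0017] j [ 0.59  0.34 -0.04  1.87  0.02  0.93 -1.27] F [-0.9  0.2 -2.3] gap 0.0116
TURN first 1 rows of [-0.0006  0.0032 -0.0924] total [-0.0006  0.0032 -0.0924]
SHIFT 9 rows of [ 0.0111 -0.1644 -0.0009] total [ 0.0995 -1.4792 -0.008 ]
```

>>> move_arm(
  series=[
    {"x": 0, "y": 0, "z": 0, "ax": 0, "ay": 0.003, "az": -0.092, "hand": 0},
    {"x": 0.011, "y": -0.12, "z": 0, "ax": 0, "ay": 0, "az": 0, "hand": 0},
    {"x": 0.011, "y": -0.15, "z": 0, "ax": 0, "ay": 0, "az": 0, "hand": 0},
    {"x": 0.011, "y": -0.15, "z": 0, "ax": 0, "ay": 0, "az": 0, "hand": 0},
    {"x": 0.011, "y": -0.15, "z": 0, "ax": 0, "ay": 0, "az": 0, "hand": 0},
    {"x": 0.011, "y": -0.15, "z": 0, "ax": 0, "ay": 0, "az": 0, "hand": 0},
    {"x": 0.011, "y": -0.15, "z": 0, "ax": 0, "ay": 0, "az": 0, "hand": 0},
    {"x": 0.011, "y": -0.15, "z": 0, "ax": 0, "ay": 0, "az": 0, "hand": 0},
    {"x": 0.011, "y": -0.15, "z": 0, "ax": 0, "ay": 0, "az": 0, "hand": 0},
    {"x": 0.011, "y": -0.15, "z": 0, "ax": 0, "ay": 0, "az": 0, "hand": 0},
  ],
)

```text
time: 14.48
ee_pos: [0.5184, 0.0736, 0.2255]
ee_rot: [[0.995, -0.096, -0.0], [-0.096, -0.995, -0.001], [-0.0, 0.001, -1.0]]
force: [0.4, -0.3, -1.9]
finger_gap: 0.0112
```

>>> move_arm(
  series=[
    {"x": 0, "y": -0.155, "z": 0, "ax": 0, "ay": 0, "az": 0, "hand": 0},
    {"x": 0, "y": 0, "z": 0.07, "ax": 0, "ay": 0, "az": 0, "hand": 0},
    {"x": 0, "y": 0, "z": 0.08, "ax": 0, "ay": 0, "az": 0, "hand": 0},
    {"x": 0, "y": 0, "z": 0, "ax": 0, "ay": 0, "az": 0, "hand": 0},
    {"x": 0, "y": 0, "z": 0, "ax": 0, "ay": 0, "az": 0, "hand": 0},
    {"x": 0, "y": 0, "z": 0, "ax": 0, "ay": 0, "az": 0, "hand": 0},
  ],
)

```text
time: 15.22
ee_pos: [0.5242, 0.1186, 0.1828]
ee_rot: [[0.995, -0.096, 0.004], [-0.096, -0.995, -0.0], [0.004, 0.0, -1.0]]
force: [0.1, 0.0, -1.6]
finger_gap: 0.0113
```

```bash
python3 go.py .5227 .1217 .15 -5.45
python3 - <<'E'
from racks import *
s=cam('side');save(s,'side10.png');save(cam('top'),'top10.png')
E
python3 crop.py side10.png 250 370 160 270 6 s10.png; python3 crop.py top10.png 120 300 170 265 4 t10.png
```

```text
t 15.22 p [0.5242 0.1186 0.1828] phi -5.51 tilt [ 0.004  -0.0004] j [-0.06  0.39 -0.27  1.93  0.14  0.83 -2.08] F [ 0.1  0.  -1.6] gap 0.0113
TURN first 1 rows of [ 0.     -0.0025 -0.0006] total [ 0.     -0.0025 -0.0006]
SHIFT 1 rows of [-0.0059 -0.0098  0.1093] total [-0.0059 -0.0098  0.1093]
```

View pics/s10.png

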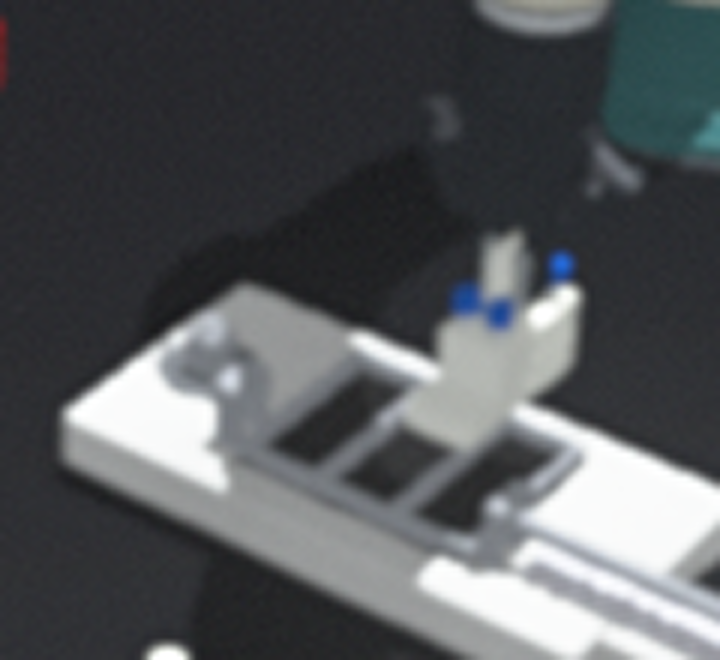

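View pics/t10.png

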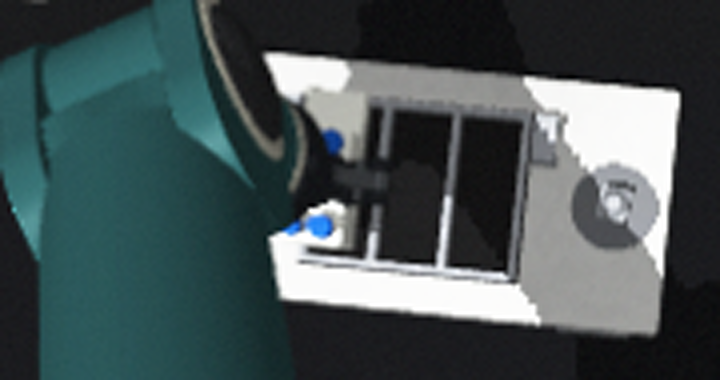

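>>> move_arm(
  series=[
    {"x": -0.006, "y": -0.01, "z": 0.05, "ax": 0, "ay": -0.0025, "az": 0, "hand": 0},
    {"x": 0, "y": 0, "z": 0.05, "ax": 0, "ay": 0, "az": 0, "hand": 0},
    {"x": 0, "y": 0, "z": 0.045, "ax": 0, "ay": 0, "az": 0, "hand": 0},
    {"x": 0, "y": 0, "z": 0, "ax": 0, "ay": 0, "az": 0, "hand": 0},
    {"x": 0, "y": 0, "z": 0, "ax": 0, "ay": 0, "az": 0, "hand": 0},
    {"x": 0, "y": 0, "z": 0, "ax": 0, "ay": 0, "az": 0, "hand": 0},
  ],
)

```text
time: 16.08
ee_pos: [0.5225, 0.1218, 0.1389]
ee_rot: [[0.995, -0.096, -0.0], [-0.096, -0.995, -0.0], [-0.0, 0.0, -1.0]]
force: [-0.3, -0.8, -1.9]
finger_gap: 0.0111
```

```bash
python3 go.py .5227 .1217 .118 -5.45
python3 - <<'E'
from racks import *
s=cam('side');save(s,'side11.png')
st=manip.get_state();zb=st['ee_pos'][2]-.078
def C(u):return ((u-[290,190])*8).round(0).tolist()
# predicted rack bottom corners if origin were at lane2 centre, at height zb
M=[[.05,.048-.019,zb],[.05,.048+.019,zb],[-.05,.048+.019,zb],[.05,.029,zb+.016],[.05,.067,zb+.016],[.022,.067,zb+.045]]
print(C(proj(s,W(M,O))))
Lm=[[.0555,.0215,.052],[.0555,.0745,.052],[-.0555,.0745,.052]]; print('fence outer/top guess',C(proj(s,W(Lm,O))))
E
python3 crop.py side11.png 290 380 190 265 8 s11.png
```

```text
t 16.07 p [0.5225 0.1218 0.1389] phi -5.49 tilt [-0.0004 -0.0002] j [-0.08  0.45 -0.26  1.96  0.17  0.75 -2.11] F [-0.3 -0.8 -1.9] gap 0.0111
TURN first 0 rows of [ 0.0001  0.0002 -0.0004] total [ 0.0001  0.0002 -0.0004]
SHIFT 1 rows of [0.0006 0.0003 0.0698] total [0.0006 0.0003 0.0698]
[[217.0, 421.0], [298.0, 458.0], [435.0, 340.0], [219.0, 388.0], [301.0, 425.0], [346.0, 331.0]]
fence outer/top guess [[192.0, 438.0], [305.0, 491.0], [456.0, 358.0]]
```

View pics/s11.png

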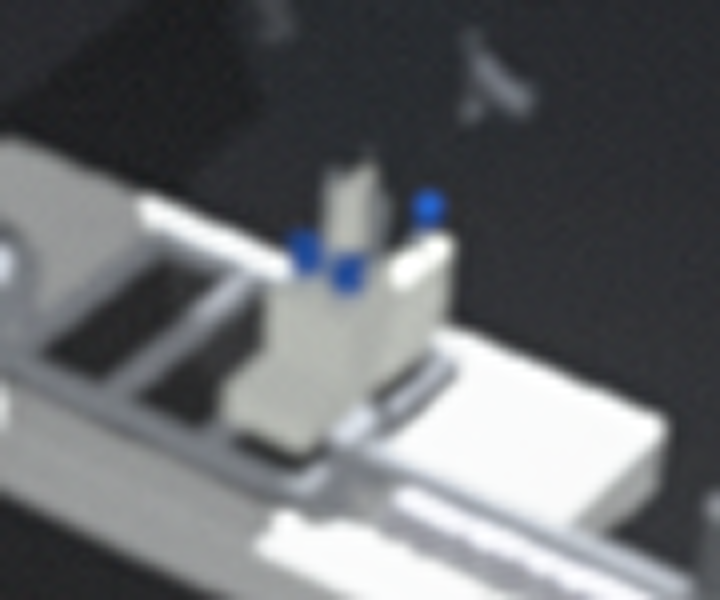

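>>> move_arm(
  series=[
    {"x": 0, "y": 0, "z": 0.02, "ax": 0, "ay": 0, "az": 0, "hand": 0},
    {"x": 0, "y": 0, "z": 0.02, "ax": 0, "ay": 0, "az": 0, "hand": 0},
    {"x": 0, "y": 0, "z": 0.015, "ax": 0, "ay": 0, "az": 0, "hand": 0},
    {"x": 0, "y": 0, "z": 0, "ax": 0, "ay": 0, "az": 0, "hand": 0},
  ],
)

```text
time: 16.62
ee_pos: [0.5217, 0.1216, 0.1214]
ee_rot: [[0.995, -0.096, -0.002], [-0.096, -0.995, -0.001], [-0.002, 0.001, -1.0]]
force: [-1.2, 0.5, -2.6]
finger_gap: 0.0111
```

```bash
python3 go.py .5227 .1217 .118 -5.45
```

```text
t 16.62 p [0.5217 0.1216 0.1214] phi -5.49 tilt [-0.0025 -0.0007] j [-0.09  0.48 -0.25  1.97  0.18  0.72 -2.11] F [-1.2  0.5 -2.6] gap 0.0111
TURN first 0 rows of [ 0.0006  0.0015 -0.0004] total [ 0.0006  0.0015 -0.0004]
SHIFT 1 rows of [ 0.0031 -0.0006  0.0112] total [ 0.0031 -0.0006  0.0112]
```

>>> move_arm(
  series=[
    {"x": 0.003, "y": 0, "z": 0.01, "ax": 0, "ay": 0, "az": 0, "hand": 0},
    {"x": 0, "y": 0, "z": 0.005, "ax": 0, "ay": 0, "az": 0, "hand": 0},
    {"x": 0, "y": 0, "z": 0, "ax": 0, "ay": 0, "az": 0, "hand": 0},
    {"x": 0, "y": 0, "z": 0, "ax": 0, "ay": 0, "az": 0, "hand": 0},
  ],
)

```text
time: 17.12
ee_pos: [0.5232, 0.1217, 0.1179]
ee_rot: [[0.995, -0.096, -0.001], [-0.096, -0.995, -0.0], [-0.001, 0.0, -1.0]]
force: [-0.1, -0.6, 3.3]
finger_gap: 0.0111
```

```bash
python3 - <<'E'
from racks import *
s=cam('side');save(s,'side12.png')
E
python3 crop.py side12.png 290 380 190 265 8 s12.png
```

```text
(no output)
```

View pics/s12.png

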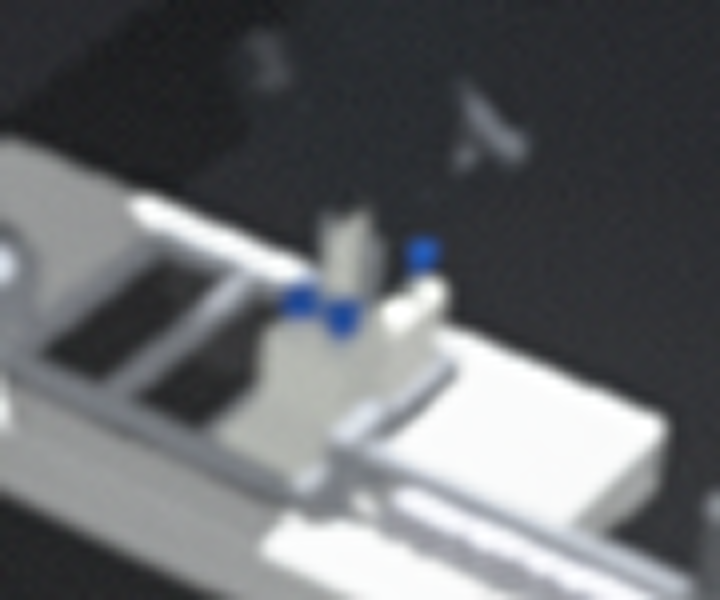

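>>> move_arm(
  series=[
    {"x": 0, "y": 0, "z": 0, "ax": 0, "ay": 0, "az": 0, "hand": 0.5},
    {"x": 0, "y": 0, "z": 0, "ax": 0, "ay": 0, "az": 0, "hand": 0.5},
    {"x": 0, "y": 0, "z": 0, "ax": 0, "ay": 0, "az": 0, "hand": 0.5},
    {"x": 0, "y": 0, "z": -0.06, "ax": 0, "ay": 0, "az": 0, "hand": 0.5},
    {"x": 0, "y": 0, "z": -0.15, "ax": 0, "ay": 0, "az": 0, "hand": 0.5},
    {"x": 0, "y": 0, "z": -0.17, "ax": 0, "ay": 0, "az": 0, "hand": 0.5},
    {"x": 0, "y": 0, "z": -0.1, "ax": 0, "ay": 0, "az": 0.092, "hand": 0.5},
    {"x": 0, "y": 0.1, "z": 0, "ax": 0, "ay": 0, "az": 0, "hand": 0.5},
    {"x": 0, "y": 0.16, "z": 0, "ax": 0, "ay": 0, "az": 0, "hand": 0.5},
    {"x": 0, "y": 0.16, "z": 0, "ax": 0, "ay": 0, "az": 0, "hand": 0.5},
  ],
)

```text
time: 18.42
ee_pos: [0.493, -0.0017, 0.263]
ee_rot: [[0.972, -0.237, 0.001], [-0.237, -0.972, -0.0], [0.001, 0.0, -1.0]]
force: [0.3, 1.1, -0.1]
finger_gap: 0.0423
```

```bash
python3 go.py .4954 -.388 .26 -13.6
python3 - <<'E'
from racks import *
s=cam('side');save(s,'side13.png');c=cam('top');save(c,'top13.png')
for r in caps(c): print(r.round(1),plane(c,r[:2],.066)[0,:2].round(4))
E
python3 crop.py side13.png 290 380 190 265 8 s13.png
```

```text
t 18.43 p [ 0.493  -0.0017  0.263 ] phi -13.71 tilt [ 0.0007 -0.0004] j [ 0.12  0.21 -0.21  1.96  0.05  0.98 -1.92] F [ 0.3  1.1 -0.1] gap 0.0423
TURN first 0 rows of [ 0.0001 -0.0005 -0.0012] total [ 0.0001 -0.0005 -0.0012]
SHIFT 8 rows of [0.0388 0.1562 0.0013] total [0.3106 1.2497 0.0101]
[395.  220.8  62. ] [ 0.5211 -0.3945]
[391.1 239.5  58. ] [ 0.4707 -0.3822]
[446.3 270.6  59. ] [ 0.3863 -0.5326]
[447.8 289.9  61. ] [ 0.3346 -0.5353]
[395.2 291.6  56. ] [ 0.3322 -0.3903]
[396.1 312.   27. ] [ 0.2786 -0.3917]
[403.2 310.3  31. ] [ 0.2828 -0.4111]
```

View pics/s13.png

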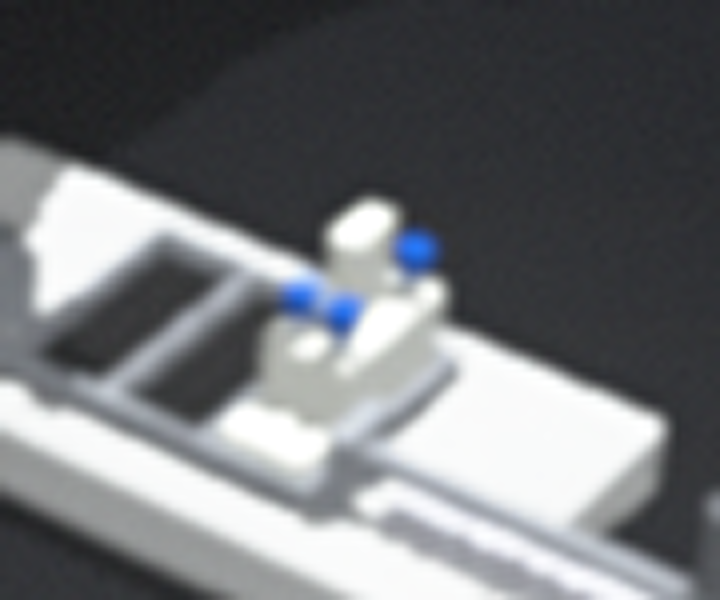

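View pics/top13.png

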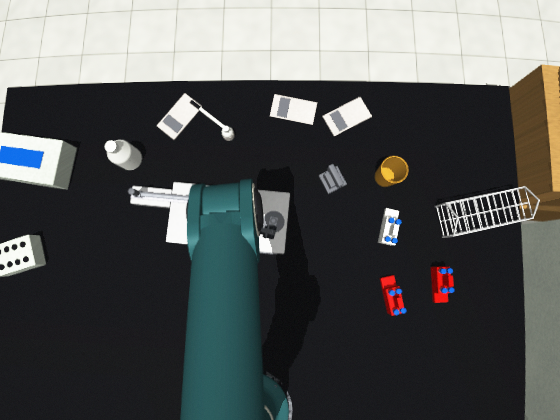

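>>> move_arm(
  series=[
    {"x": 0.038, "y": 0.156, "z": 0, "ax": 0, "ay": 0, "az": 0, "hand": 0.5},
    {"x": 0.039, "y": 0.156, "z": 0, "ax": 0, "ay": 0, "az": 0, "hand": 0.5},
    {"x": 0.039, "y": 0.156, "z": 0, "ax": 0, "ay": 0, "az": 0, "hand": 0.5},
    {"x": 0.039, "y": 0.156, "z": 0, "ax": 0, "ay": 0, "az": 0, "hand": 0.5},
    {"x": 0.039, "y": 0.156, "z": 0, "ax": 0, "ay": 0, "az": 0, "hand": 0.5},
    {"x": 0.039, "y": 0.156, "z": 0, "ax": 0, "ay": 0, "az": 0, "hand": 0.5},
    {"x": 0.039, "y": 0.156, "z": 0, "ax": 0, "ay": 0, "az": 0, "hand": 0.5},
    {"x": 0.038, "y": 0.156, "z": 0, "ax": 0, "ay": 0, "az": 0, "hand": 0.5},
    {"x": 0, "y": 0, "z": 0, "ax": 0, "ay": 0, "az": 0, "hand": 0.5},
    {"x": 0, "y": 0, "z": 0, "ax": 0, "ay": 0, "az": 0, "hand": 0.5},
  ],
)

```text
time: 19.77
ee_pos: [0.495, -0.3854, 0.2622]
ee_rot: [[0.971, -0.237, -0.001], [-0.237, -0.971, 0.001], [-0.001, -0.0, -1.0]]
force: [-0.3, 0.8, 0.1]
finger_gap: 0.0428
```

```bash
python3 go.py .495 -.3882 .12 -13.6
```

```text
t 19.77 p [ 0.495  -0.3854  0.2622] phi -13.72 tilt [-0.0006  0.0005] j [ 0.61  0.42  0.    1.66 -0.    1.06 -1.2 ] F [-0.3  0.8  0.1] gap 0.0428
TURN first 0 rows of [-0.0002  0.0005 -0.0013] total [-0.0002  0.0005 -0.0013]
SHIFT 3 rows of [0.0007 0.003  0.158 ] total [0.0022 0.0091 0.4739]
```

>>> move_arm(
  series=[
    {"x": 0.002, "y": 0.009, "z": 0.1, "ax": 0, "ay": 0, "az": 0, "hand": 0.5},
    {"x": 0, "y": 0, "z": 0.15, "ax": 0, "ay": 0, "az": 0, "hand": 0.5},
    {"x": 0, "y": 0, "z": 0.15, "ax": 0, "ay": 0, "az": 0, "hand": 0.5},
    {"x": 0, "y": 0, "z": 0.08, "ax": 0, "ay": 0, "az": 0, "hand": 0.5},
    {"x": 0, "y": 0, "z": 0, "ax": 0, "ay": 0, "az": 0, "hand": 0.5},
    {"x": 0, "y": 0, "z": 0, "ax": 0, "ay": 0, "az": 0, "hand": 0.5},
    {"x": 0, "y": 0, "z": 0, "ax": 0, "ay": 0, "az": 0, "hand": 0.5},
  ],
)

```text
time: 20.65
ee_pos: [0.4952, -0.3895, 0.1196]
ee_rot: [[0.971, -0.237, 0.001], [-0.237, -0.971, -0.002], [0.002, 0.002, -1.0]]
force: [0.1, -0.8, -0.1]
finger_gap: 0.0426
```

```bash
python3 go.py .495 -.3884 .078 -13.6
python3 - <<'E'
from racks import *
s=cam('side');save(s,'side14.png');c=cam('top');save(c,'top14.png')
E
python3 crop.py side14.png 170 270 130 215 7 s14.png
```

```text
t 20.65 p [ 0.4952 -0.3895  0.1196] phi -13.74 tilt [ 0.0012 -0.0019] j [ 0.61  0.59  0.    1.75 -0.    0.79 -1.2 ] F [ 0.1 -0.8 -0.1] gap 0.0426
TURN first 0 rows of [ 0.001  -0.001  -0.0015] total [ 0.001  -0.001  -0.0015]
SHIFT 1 rows of [-0.0017 -0.0034  0.1385] total [-0.0017 -0.0034  0.1385]
```

View pics/s14.png

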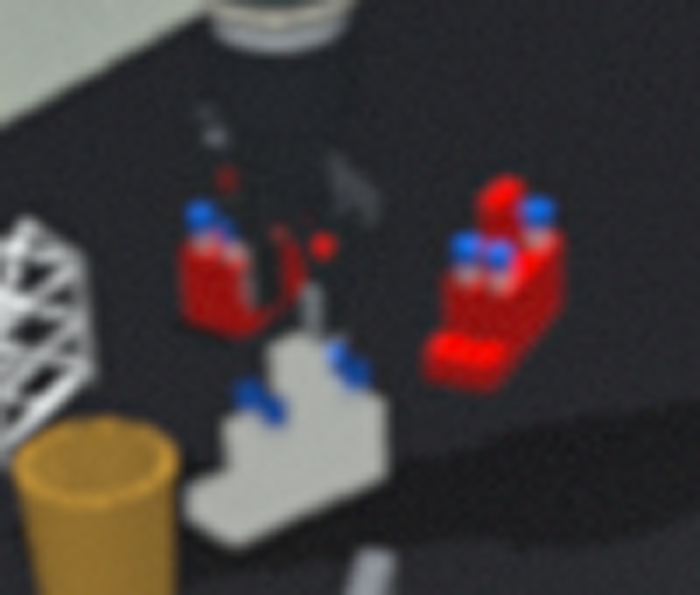

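Fingertips straddle the rib at crop (292,345). Descend and grip.

>>> move_arm(
  series=[
    {"x": -0.001, "y": -0.002, "z": 0.07, "ax": 0, "ay": 0, "az": 0, "hand": 0.5},
    {"x": 0, "y": 0, "z": 0.066, "ax": 0, "ay": 0, "az": 0, "hand": 0.5},
    {"x": 0, "y": 0, "z": 0, "ax": 0, "ay": 0, "az": 0, "hand": 0.5},
    {"x": 0, "y": 0, "z": 0, "ax": 0, "ay": 0, "az": 0, "hand": 0.5},
    {"x": 0, "y": 0, "z": 0, "ax": 0, "ay": 0, "az": 0, "hand": 0.1},
    {"x": 0, "y": 0, "z": 0, "ax": 0, "ay": 0, "az": 0, "hand": 0},
    {"x": 0, "y": 0, "z": 0, "ax": 0, "ay": 0, "az": 0, "hand": 0},
    {"x": 0, "y": 0, "z": 0, "ax": 0, "ay": 0, "az": 0, "hand": 0},
  ],
)

```text
time: 21.75
ee_pos: [0.4942, -0.3887, 0.0773]
ee_rot: [[0.971, -0.238, -0.001], [-0.238, -0.971, -0.001], [-0.001, 0.001, -1.0]]
force: [-0.4, 1.2, 2.0]
finger_gap: 0.0113
```

>>> move_arm(
  series=[
    {"x": 0, "y": 0, "z": -0.05, "ax": 0, "ay": 0, "az": 0, "hand": 0},
    {"x": 0, "y": 0, "z": -0.15, "ax": 0, "ay": 0, "az": 0, "hand": 0},
    {"x": 0, "y": 0, "z": -0.15, "ax": 0, "ay": 0, "az": 0, "hand": 0},
    {"x": 0, "y": 0, "z": -0.15, "ax": 0, "ay": 0, "az": 0, "hand": 0},
    {"x": 0, "y": 0, "z": 0, "ax": 0, "ay": 0, "az": -0.093, "hand": 0},
    {"x": 0, "y": 0, "z": 0, "ax": 0, "ay": 0, "az": 0, "hand": 0},
  ],
)

```text
time: 22.5
ee_pos: [0.494, -0.3886, 0.2279]
ee_rot: [[0.995, -0.096, -0.001], [-0.096, -0.995, -0.001], [-0.001, 0.001, -1.0]]
force: [-0.2, -0.9, -2.8]
finger_gap: 0.0113
```

```bash
python3 go.py .5136 .0261 .228 -5.45
python3 - <<'E'
from racks import *
s=cam('side');save(s,'side15.png')
E
python3 crop.py side15.png 170 290 80 215 5 s15.png
```

```text
t 22.5 p [ 0.494  -0.3886  0.2279] phi -5.49 tilt [-0.0006 -0.0007] j [ 0.63  0.46 -0.03  1.68  0.02  1.   -1.07] F [-0.2 -0.9 -2.8] gap 0.0113
TURN first 0 rows of [ 0.0005  0.0003 -0.0004] total [ 0.0005  0.0003 -0.0004]
SHIFT 9 rows of [-0.0073 -0.1536 -0.    ] total [-6.6100e-02 -1.3823e+00 -4.0000e-04]
```

View pics/s15.png

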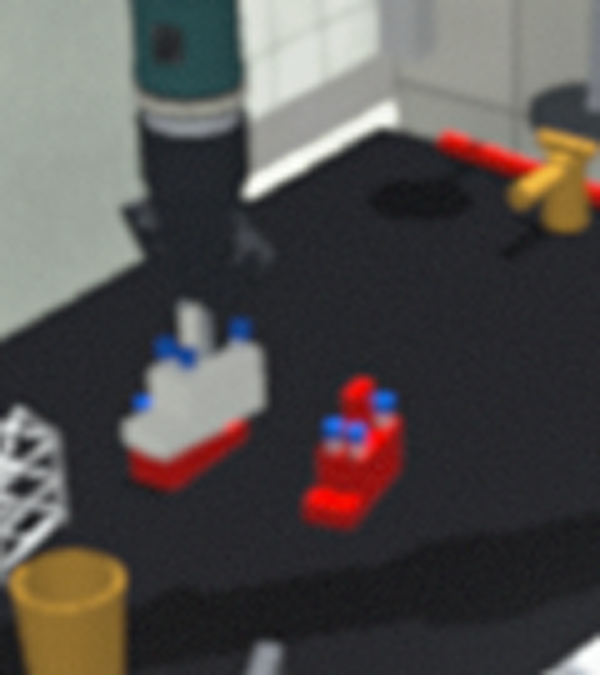

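>>> move_arm(
  series=[
    {"x": -0.007, "y": -0.1, "z": 0, "ax": 0, "ay": 0, "az": 0, "hand": 0},
    {"x": -0.007, "y": -0.15, "z": 0, "ax": 0, "ay": 0, "az": 0, "hand": 0},
    {"x": -0.007, "y": -0.16, "z": 0, "ax": 0, "ay": 0, "az": 0, "hand": 0},
    {"x": -0.007, "y": -0.16, "z": 0, "ax": 0, "ay": 0, "az": 0, "hand": 0},
    {"x": -0.007, "y": -0.16, "z": 0, "ax": 0, "ay": 0, "az": 0, "hand": 0},
    {"x": -0.007, "y": -0.16, "z": 0, "ax": 0, "ay": 0, "az": 0, "hand": 0},
    {"x": -0.007, "y": -0.16, "z": 0, "ax": 0, "ay": 0, "az": 0, "hand": 0},
    {"x": -0.007, "y": -0.16, "z": 0, "ax": 0, "ay": 0, "az": 0, "hand": 0},
    {"x": -0.012, "y": -0.17, "z": 0, "ax": 0, "ay": 0, "az": 0, "hand": 0},
    {"x": 0, "y": 0, "z": 0, "ax": 0, "ay": 0, "az": 0, "hand": 0},
  ],
)

```text
time: 23.8
ee_pos: [0.5121, 0.0304, 0.2262]
ee_rot: [[0.996, -0.088, -0.003], [-0.088, -0.996, 0.002], [-0.003, -0.001, -1.0]]
force: [-0.4, 0.4, -2.9]
finger_gap: 0.011
```

>>> move_arm(
  series=[
    {"x": 0, "y": 0, "z": 0.1, "ax": 0, "ay": 0, "az": 0, "hand": 0},
    {"x": 0, "y": 0, "z": 0.12, "ax": 0, "ay": 0, "az": 0, "hand": 0},
    {"x": 0, "y": 0, "z": 0.08, "ax": 0, "ay": 0, "az": 0, "hand": 0},
    {"x": 0, "y": 0, "z": 0, "ax": 0, "ay": 0, "az": 0, "hand": 0},
    {"x": 0, "y": 0, "z": 0, "ax": 0, "ay": 0, "az": 0, "hand": 0},
    {"x": 0, "y": 0, "z": 0, "ax": 0, "ay": 0, "az": 0, "hand": 0},
  ],
)

```text
time: 24.55
ee_pos: [0.5135, 0.0253, 0.1379]
ee_rot: [[0.995, -0.095, 0.001], [-0.095, -0.995, -0.0], [0.001, 0.0, -1.0]]
force: [-0.1, -0.5, -1.7]
finger_gap: 0.0112
```

```bash
python3 go.py .513 .0261 .118 -5.45
python3 - <<'E'
from racks import *
s=cam('side');save(s,'side16.png')
E
python3 crop.py side16.png 260 360 175 265 7 s16.png
```

```text
t 24.55 p [0.5135 0.0253 0.1379] phi -5.44 tilt [ 0.0008 -0.0004] j [ 0.04  0.42 -0.19  2.02  0.12  0.72 -1.89] F [-0.1 -0.5 -1.7] gap 0.0112
TURN first 0 rows of [ 0.0002 -0.0005  0.0001] total [ 0.0002 -0.0005  0.0001]
SHIFT 1 rows of [-0.0019 -0.0025  0.0662] total [-0.0019 -0.0025  0.0662]
```

View pics/s16.png

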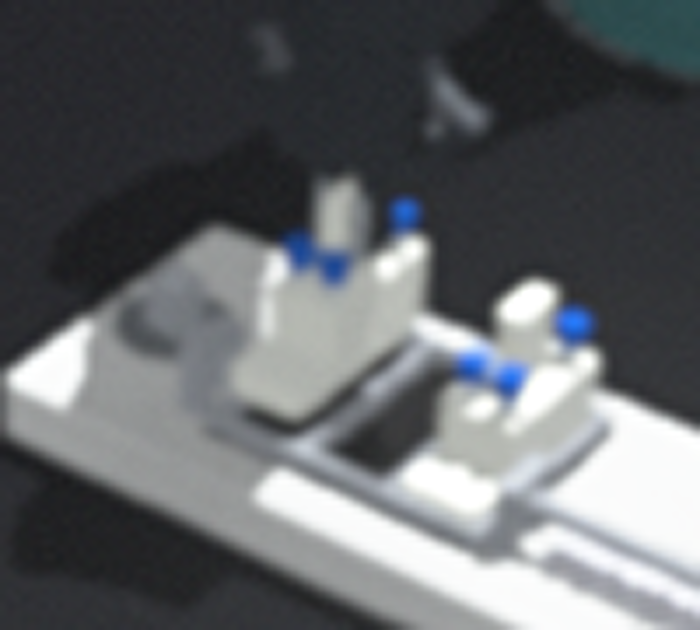

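>>> move_arm(
  series=[
    {"x": -0.001, "y": -0.002, "z": 0.02, "ax": 0, "ay": 0, "az": 0, "hand": 0},
    {"x": 0, "y": 0, "z": 0.02, "ax": 0, "ay": 0, "az": 0, "hand": 0},
    {"x": 0, "y": 0, "z": 0.015, "ax": 0, "ay": 0, "az": 0, "hand": 0},
    {"x": 0, "y": 0, "z": 0, "ax": 0, "ay": 0, "az": 0, "hand": 0},
  ],
)

```text
time: 25.1
ee_pos: [0.512, 0.026, 0.1196]
ee_rot: [[0.996, -0.094, -0.003], [-0.094, -0.996, -0.0], [-0.002, 0.001, -1.0]]
force: [-0.1, -0.1, -3.2]
finger_gap: 0.0115
```

>>> move_arm(
  series=[
    {"x": 0, "y": 0, "z": 0.008, "ax": 0, "ay": 0, "az": 0, "hand": 0},
    {"x": 0, "y": 0, "z": 0.007, "ax": 0, "ay": 0, "az": 0, "hand": 0},
    {"x": 0, "y": 0, "z": 0, "ax": 0, "ay": 0, "az": 0, "hand": 0},
    {"x": 0, "y": 0, "z": 0, "ax": 0, "ay": 0, "az": 0, "hand": 0},
  ],
)

```text
time: 25.6
ee_pos: [0.5126, 0.0263, 0.1172]
ee_rot: [[0.996, -0.094, -0.001], [-0.094, -0.996, -0.001], [-0.001, 0.001, -1.0]]
force: [-6.1, -0.3, 11.9]
finger_gap: 0.0113
```

```bash
python3 go.py .513 .0261 .118 -5.45
python3 - <<'E'
from racks import *
s=cam('side');save(s,'side17.png')
E
python3 crop.py side17.png 260 360 175 265 7 s17.png
```

```text
t 25.6 p [0.5126 0.0263 0.1172] phi -5.38 tilt [-0.0008 -0.0006] j [ 0.03  0.45 -0.18  2.03  0.13  0.67 -1.9 ] F [-6.1 -0.3 11.9] gap 0.0113
TURN first 0 rows of [0.0005 0.0005 0.0008] total [0.0005 0.0005 0.0008]
SHIFT 1 rows of [ 0.0015  0.0005 -0.0027] total [ 0.0015  0.0005 -0.0027]
```

View pics/s17.png

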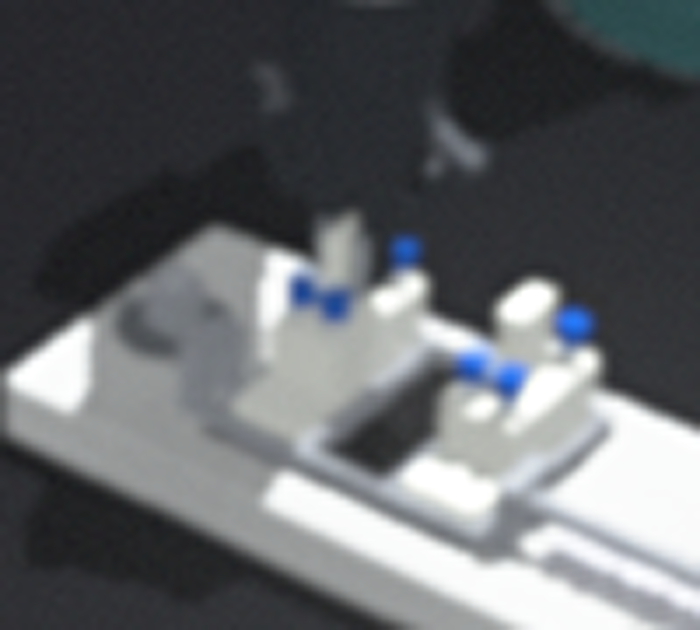

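>>> move_arm(
  series=[
    {"x": 0, "y": 0, "z": 0, "ax": 0, "ay": 0, "az": 0, "hand": 0.5},
    {"x": 0, "y": 0, "z": 0, "ax": 0, "ay": 0, "az": 0, "hand": 0.5},
    {"x": 0, "y": 0, "z": 0, "ax": 0, "ay": 0, "az": 0, "hand": 0.5},
    {"x": 0, "y": 0, "z": -0.06, "ax": 0, "ay": 0, "az": 0, "hand": 0.5},
    {"x": 0, "y": 0, "z": -0.15, "ax": 0, "ay": 0, "az": 0, "hand": 0.5},
    {"x": 0, "y": 0, "z": -0.17, "ax": 0, "ay": 0, "az": 0, "hand": 0.5},
    {"x": 0, "y": 0, "z": -0.1, "ax": 0, "ay": 0, "az": 0, "hand": 0.5},
    {"x": 0, "y": 0, "z": 0, "ax": 0, "ay": 0, "az": 0, "hand": 0.5},
  ],
)

```text
time: 26.65
ee_pos: [0.514, 0.0262, 0.2622]
ee_rot: [[0.996, -0.094, 0.004], [-0.094, -0.996, -0.0], [0.004, -0.0, -1.0]]
force: [-0.2, -0.4, 0.0]
finger_gap: 0.0427
```

```bash
python3 go.py .594 .307 .25 -5.45
python3 - <<'E'
from racks import *
s=cam('side');save(s,'side18.png');save(cam('top'),'top18.png')
E
python3 crop.py side18.png 260 400 175 275 5 s18.png;python3 crop.py top18.png 120 340 150 265 3 t18.png
```

```text
t 26.65 p [0.514  0.0262 0.2622] phi -5.41 tilt [ 0.0041 -0.0002] j [ 0.07  0.24 -0.21  1.92  0.06  0.98 -1.84] F [-0.2 -0.4  0. ] gap 0.0427
TURN first 1 rows of [-0.0001 -0.0026  0.0005] total [-0.0001 -0.0026  0.0005]
SHIFT 6 rows of [ 0.0294 -0.1595  0.0068] total [ 0.1764 -0.9571  0.0407]
```

View pics/s18.png

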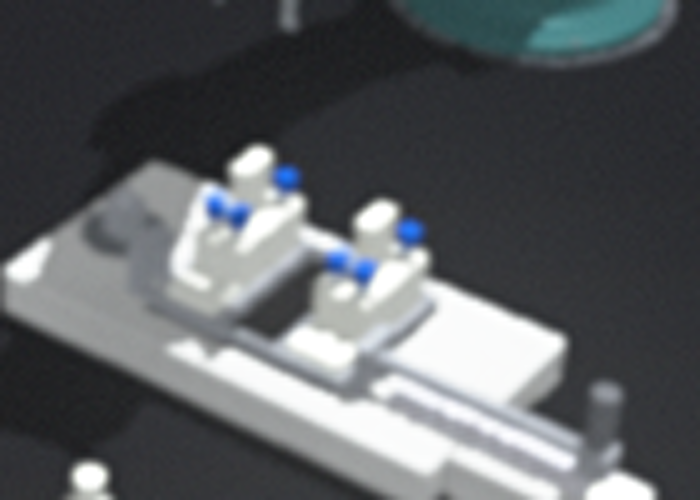

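View pics/t18.png

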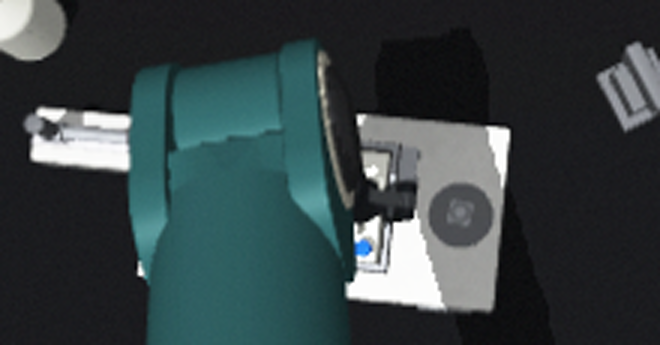

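>>> move_arm(
  series=[
    {"x": 0.029, "y": -0.12, "z": 0, "ax": 0, "ay": -0.002, "az": 0, "hand": 0.7},
    {"x": 0.029, "y": -0.16, "z": 0, "ax": 0, "ay": 0, "az": 0, "hand": 0.7},
    {"x": 0.029, "y": -0.16, "z": 0, "ax": 0, "ay": 0, "az": 0, "hand": 0.7},
    {"x": 0.029, "y": -0.16, "z": 0, "ax": 0, "ay": 0, "az": 0, "hand": 0.7},
    {"x": 0.029, "y": -0.16, "z": 0, "ax": 0, "ay": 0, "az": 0, "hand": 0.7},
    {"x": 0.03, "y": -0.16, "z": 0, "ax": 0, "ay": 0, "az": 0, "hand": 0.7},
    {"x": 0, "y": -0.037, "z": 0.02, "ax": 0, "ay": 0, "az": 0, "hand": 0.7},
    {"x": 0, "y": 0, "z": 0.15, "ax": 0, "ay": 0, "az": 0, "hand": 0.7},
    {"x": 0, "y": 0, "z": 0.15, "ax": 0, "ay": 0, "az": 0, "hand": 0.7},
    {"x": 0, "y": 0, "z": 0, "ax": 0, "ay": 0, "az": 0, "hand": 0.7},
  ],
)

```text
time: 28.0
ee_pos: [0.5886, 0.3041, 0.158]
ee_rot: [[0.995, -0.095, -0.014], [-0.095, -0.995, -0.006], [-0.013, 0.007, -1.0]]
force: [-0.1, -0.7, 0.4]
finger_gap: 0.0596
```

```bash
python3 go.py .594 .307 .108 -5.45
python3 - <<'E'
from racks import *
s=cam('side');save(s,'side19.png');save(cam('top'),'top19.png')
E
python3 crop.py side19.png 290 430 155 275 5 s19.png
```

```text
t 28.0 p [0.5886 0.3041 0.158 ] phi -5.45 tilt [-0.0138 -0.0059] j [-0.34  0.62 -0.26  1.62  0.18  0.94 -2.33] F [-0.1 -0.7  0.4] gap 0.0596
TURN first 1 rows of [0.0045 0.0084 0.0001] total [0.0045 0.0084 0.0001]
SHIFT 2 rows of [ 0.0085 -0.0057  0.0833] total [ 0.0171 -0.0114  0.1667]
```

View pics/s19.png

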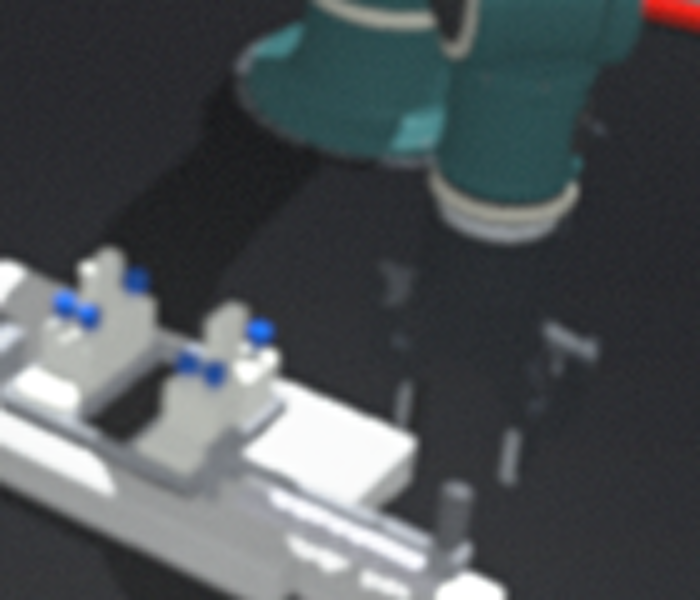

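View pics/top19.png

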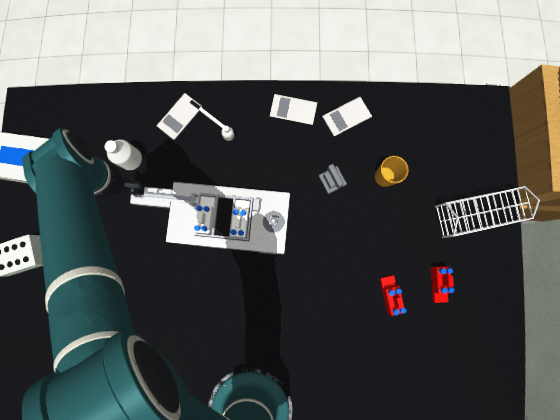

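>>> move_arm(
  series=[
    {"x": 0, "y": 0, "z": 0, "ax": 0, "ay": 0, "az": 0, "hand": 0.7},
    {"x": 0.005, "y": -0.003, "z": 0.08, "ax": 0, "ay": 0, "az": 0, "hand": 0.7},
    {"x": 0, "y": 0, "z": 0.075, "ax": 0, "ay": 0, "az": 0, "hand": 0.7},
    {"x": 0, "y": 0, "z": 0, "ax": 0, "ay": 0, "az": 0, "hand": 0.7},
    {"x": 0, "y": 0, "z": 0, "ax": 0, "ay": 0, "az": 0, "hand": 0.7},
  ],
)

```text
time: 28.72
ee_pos: [0.5938, 0.3083, 0.1188]
ee_rot: [[0.996, -0.094, -0.002], [-0.094, -0.996, 0.001], [-0.002, -0.001, -1.0]]
force: [0.6, -0.0, 1.2]
finger_gap: 0.06
```

```bash
python3 go.py .594 .307 .108 -5.45
```

```text
t 28.73 p [0.5938 0.3083 0.1188] phi -5.4 tilt [-0.002   0.0013] j [-0.35  0.67 -0.25  1.63  0.2   0.87 -2.35] F [ 0.6 -0.   1.2] gap 0.06
TURN first 0 rows of [-0.0007  0.0013  0.0005] total [-0.0007  0.0013  0.0005]
SHIFT 1 rows of [0.0011 0.0042 0.0359] total [0.0011 0.0042 0.0359]
```

>>> move_arm(
  series=[
    {"x": 0, "y": 0.002, "z": 0.035, "ax": 0, "ay": 0, "az": 0, "hand": 0.7},
    {"x": 0, "y": 0, "z": 0, "ax": 0, "ay": 0, "az": 0, "hand": 0.7},
    {"x": 0, "y": 0, "z": 0, "ax": 0, "ay": 0, "az": 0, "hand": 0.1},
    {"x": 0, "y": 0, "z": 0, "ax": 0, "ay": 0, "az": 0, "hand": 0},
    {"x": 0, "y": 0, "z": 0, "ax": 0, "ay": 0, "az": 0, "hand": 0},
    {"x": 0, "y": 0, "z": 0, "ax": 0, "ay": 0, "az": 0, "hand": 0},
    {"x": 0, "y": 0, "z": 0, "ax": 0, "ay": 0, "az": 0, "hand": 0},
  ],
  grip_force=40,
)

```text
time: 29.6
ee_pos: [0.5929, 0.3074, 0.1067]
ee_rot: [[0.996, -0.094, -0.004], [-0.094, -0.996, 0.0], [-0.004, 0.0, -1.0]]
force: [-1.2, 0.8, 3.0]
finger_gap: 0.0169
```

```bash
python3 - <<'E'
from mix import *
print(W([[.038,.24,.1],[.038,.08,.1]],O))
E
python3 go.py .5786 .1487 .108 -5.45 20
```

```text
[[0.59372272 0.30780594 0.1       ]
 [0.57852639 0.14852923 0.1       ]]
t 29.6 p [0.5929 0.3074 0.1067] phi -5.39 tilt [-0.004   0.0004] j [-0.35  0.68 -0.25  1.64  0.2   0.85 -2.35] F [-1.2  0.8  3. ] gap 0.0169
TURN first 1 rows of [0.     0.0026 0.0006] total [0.     0.0026 0.0006]
SHIFT 8 rows of [ 0.0004  0.0664 -0.0005] total [ 0.003   0.5312 -0.0044]
```

>>> move_arm(
  series=[
    {"x": 0, "y": 0.06, "z": 0, "ax": 0, "ay": 0.002, "az": 0, "hand": 0},
    {"x": 0, "y": 0.06, "z": 0, "ax": 0, "ay": 0, "az": 0, "hand": 0},
    {"x": 0, "y": 0.05, "z": 0, "ax": 0, "ay": 0, "az": 0, "hand": 0},
    {"x": 0, "y": 0.05, "z": 0, "ax": 0, "ay": 0, "az": 0, "hand": 0},
    {"x": 0, "y": 0.05, "z": 0, "ax": 0, "ay": 0, "az": 0, "hand": 0},
    {"x": 0, "y": 0, "z": 0, "ax": 0, "ay": 0, "az": 0, "hand": 0},
  ],
)

```text
time: 30.35
ee_pos: [0.585, 0.2229, 0.1067]
ee_rot: [[0.995, -0.097, -0.003], [-0.097, -0.995, -0.004], [-0.002, 0.004, -1.0]]
force: [-0.8, -2.6, 7.5]
finger_gap: 0.017
```

>>> move_arm(
  series=[
    {"x": 0, "y": 0.05, "z": 0, "ax": 0, "ay": 0, "az": 0, "hand": 0},
    {"x": 0, "y": 0.05, "z": 0, "ax": 0, "ay": 0, "az": 0, "hand": 0},
    {"x": 0, "y": 0.05, "z": 0, "ax": 0, "ay": 0, "az": 0, "hand": 0},
    {"x": 0, "y": 0.05, "z": 0, "ax": 0, "ay": 0, "az": 0, "hand": 0},
    {"x": 0, "y": 0, "z": 0, "ax": 0, "ay": 0, "az": 0, "hand": 0},
  ],
)

```text
time: 30.98
ee_pos: [0.5794, 0.1629, 0.1066]
ee_rot: [[0.995, -0.097, -0.003], [-0.097, -0.995, -0.004], [-0.002, 0.004, -1.0]]
force: [0.2, -2.9, 8.8]
finger_gap: 0.0169
```

```bash
python3 go.py .5786 .1487 .108 -5.45 20;python3 - <<'E'
from racks import *
s=cam('side');save(s,'side20.png');save(cam('top'),'top20.png')
E
python3 crop.py side20.png 250 400 165 275 5 s20.png
```

```text
t 30.98 p [0.5794 0.1629 0.1066] phi -5.56 tilt [-0.0025 -0.0038] j [-0.14  0.59 -0.25  1.81  0.2   0.76 -2.17] F [ 0.2 -2.9  8.8] gap 0.0169
TURN first 1 rows of [ 0.0026  0.0014 -0.0013] total [ 0.0026  0.0014 -0.0013]
SHIFT 1 rows of [ 0.0019  0.0472 -0.0045] total [ 0.0019  0.0472 -0.0045]
```

View pics/s20.png

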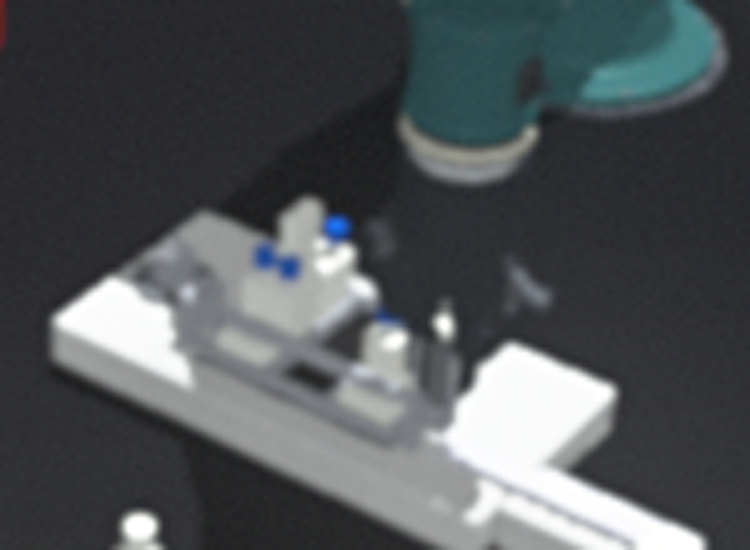

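>>> move_arm(
  series=[
    {"x": 0, "y": 0.02, "z": 0, "ax": 0, "ay": 0, "az": 0, "hand": 0},
    {"x": 0, "y": 0.02, "z": 0, "ax": 0, "ay": 0, "az": 0, "hand": 0},
    {"x": 0, "y": 0, "z": 0, "ax": 0, "ay": 0, "az": 0, "hand": 0},
  ],
)

```text
time: 31.45
ee_pos: [0.5784, 0.153, 0.1066]
ee_rot: [[0.995, -0.095, -0.002], [-0.095, -0.995, -0.002], [-0.001, 0.002, -1.0]]
force: [0.9, 0.4, 6.8]
finger_gap: 0.0169
```

>>> move_arm(
  series=[
    {"x": 0, "y": 0.01, "z": 0, "ax": 0, "ay": 0, "az": 0, "hand": 0},
    {"x": 0, "y": 0.01, "z": 0, "ax": 0, "ay": 0, "az": 0, "hand": 0},
    {"x": 0, "y": 0, "z": 0, "ax": 0, "ay": 0, "az": 0, "hand": 0},
  ],
)

```text
time: 31.82
ee_pos: [0.578, 0.1489, 0.1066]
ee_rot: [[0.996, -0.094, -0.0], [-0.094, -0.996, 0.0], [-0.001, -0.0, -1.0]]
force: [2.2, 4.6, 4.4]
finger_gap: 0.0172
```

>>> move_arm(
  series=[
    {"x": 0, "y": 0.01, "z": 0, "ax": 0, "ay": 0, "az": 0, "hand": 0},
    {"x": 0, "y": 0.01, "z": 0, "ax": 0, "ay": 0, "az": 0, "hand": 0},
    {"x": 0, "y": 0, "z": 0, "ax": 0, "ay": 0, "az": 0, "hand": 0},
  ],
)

```text
time: 32.2
ee_pos: [0.578, 0.1487, 0.1067]
ee_rot: [[0.996, -0.09, 0.003], [-0.09, -0.996, 0.008], [0.002, -0.008, -1.0]]
force: [6.9, 16.7, -2.8]
finger_gap: 0.017
```

>>> move_arm(
  series=[
    {"x": 0, "y": 0.01, "z": 0, "ax": 0, "ay": 0, "az": 0, "hand": 0},
    {"x": 0, "y": 0, "z": 0, "ax": 0, "ay": 0, "az": 0, "hand": 0},
  ],
)

```text
time: 32.45
ee_pos: [0.578, 0.1486, 0.1067]
ee_rot: [[0.996, -0.088, 0.004], [-0.089, -0.996, 0.011], [0.003, -0.012, -1.0]]
force: [7.4, 21.5, -5.2]
finger_gap: 0.0168
```

>>> move_arm(
  series=[
    {"x": 0, "y": -0.015, "z": 0, "ax": 0, "ay": 0, "az": 0, "hand": 0},
    {"x": 0, "y": 0, "z": 0, "ax": 0, "ay": 0, "az": 0, "hand": 0.5},
    {"x": 0, "y": 0, "z": 0, "ax": 0, "ay": 0, "az": 0, "hand": 0.5},
    {"x": 0, "y": 0, "z": 0, "ax": 0, "ay": 0, "az": 0, "hand": 0.5},
    {"x": 0, "y": 0, "z": 0, "ax": 0, "ay": 0, "az": 0, "hand": 0.5},
    {"x": 0, "y": 0, "z": -0.1, "ax": 0, "ay": 0, "az": 0, "hand": 0.5},
    {"x": 0, "y": 0, "z": -0.17, "ax": 0, "ay": 0, "az": 0, "hand": 0.5},
    {"x": 0, "y": 0, "z": -0.2, "ax": 0, "ay": 0, "az": 0, "hand": 0.5},
    {"x": 0, "y": 0, "z": 0, "ax": 0, "ay": 0, "az": 0, "hand": 0.5},
  ],
)

```text
time: 33.58
ee_pos: [0.5802, 0.1451, 0.253]
ee_rot: [[0.995, -0.094, 0.009], [-0.094, -0.996, 0.002], [0.008, -0.003, -1.0]]
force: [-0.3, -0.0, -0.1]
finger_gap: 0.0428
```

```bash
python3 go.py .5 .25 .26 -5.45;python3 - <<'E'
from racks import *
s=cam('side');save(s,'side21.png');c=cam('top');save(c,'top21.png')
E
python3 crop.py side21.png 250 400 165 275 5 s21.png;python3 crop.py top21.png 310 370 150 210 10 t21.png
```

```text
t 33.58 p [0.5802 0.1451 0.253 ] phi -5.42 tilt [0.0087 0.0019] j [-0.07  0.4  -0.29  1.73  0.13  1.02 -2.08] F [-0.3 -0.  -0.1] gap 0.0428
TURN first 1 rows of [-0.0017 -0.0054  0.0004] total [-0.0017 -0.0054  0.0004]
SHIFT 3 rows of [-0.0998 -0.1075 -0.0078] total [-0.2994 -0.3226 -0.0234]
```

View pics/s21.png

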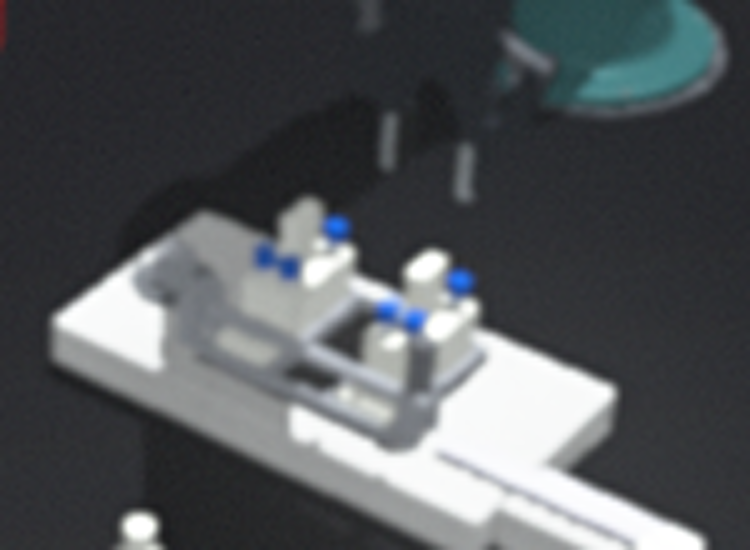

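View pics/t21.png

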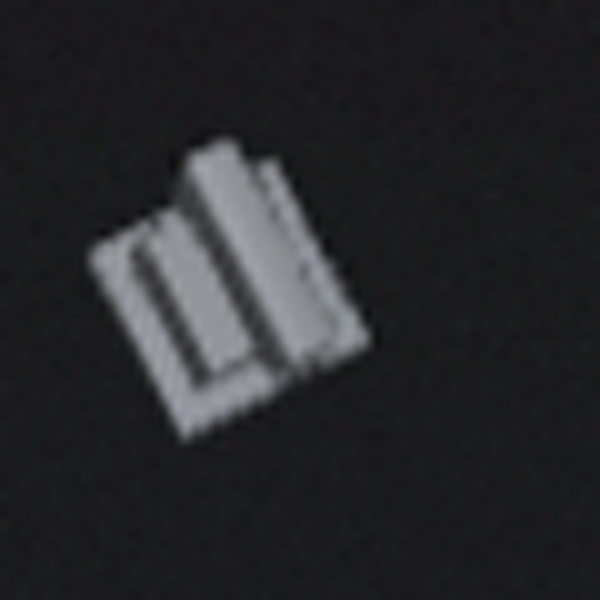

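View pics/top21.png

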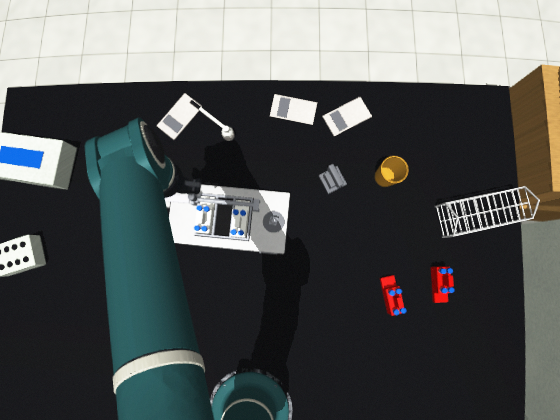

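```bash
python3 crop.py top0.png 258 292 205 239 20 t22.png
python3 - <<'E'
from mix import *
c=cam('top')
def P(q,z): return plane(c,np.array(q,float)/10+[310-.45,150-.45],z)[:,:2]
sk=P([(90,250),(185,437),(370,340),(270,165)],.008); print(sk.round(4),sk.mean(0), [np.linalg.norm(sk[i]-sk[i-1]).round(4) for i in range(4)])
for i in range(4): d=sk[i]-sk[i-1]; print(np.degrees(np.arctan2(d[1],d[0])).round(1),end=' ')
bar=P([(187,160),(235,140),(330,350),(285,372)],.078); print('\nbar',bar.round(4),bar.mean(0))
for i in range(4): d=bar[i]-bar[i-1]; print(np.degrees(np.arctan2(d[1],d[0])).round(1),np.linalg.norm(d).round(4),end=' ')
print(W([[0,-.137,.04]],O), proj(c,W([[0,-.137,.04],[0,-.137,.074]],O)))
E
```

```text
[[ 0.659  -0.1941]
 [ 0.6047 -0.2208]
 [ 0.6331 -0.2745]
 [ 0.6843 -0.2465]] [ 0.64530424 -0.23395759] [np.float64(0.0581), np.float64(0.0605), np.float64(0.0607), np.float64(0.0583)]
115.8 -153.9 -62.1 28.7 
bar [[ 0.6692 -0.2136]
 [ 0.6748 -0.2267]
 [ 0.6174 -0.2514]
 [ 0.6113 -0.2391]] [ 0.64317523 -0.23269802]
23.8 0.0633 -66.8 0.0142 -156.8 0.0625 116.3 0.0136 [[ 0.52008814 -0.06388069  0.04      ]] [[272.72726077 221.75364735]
 [272.45295706 220.69389159]]
```

View pics/t22.png

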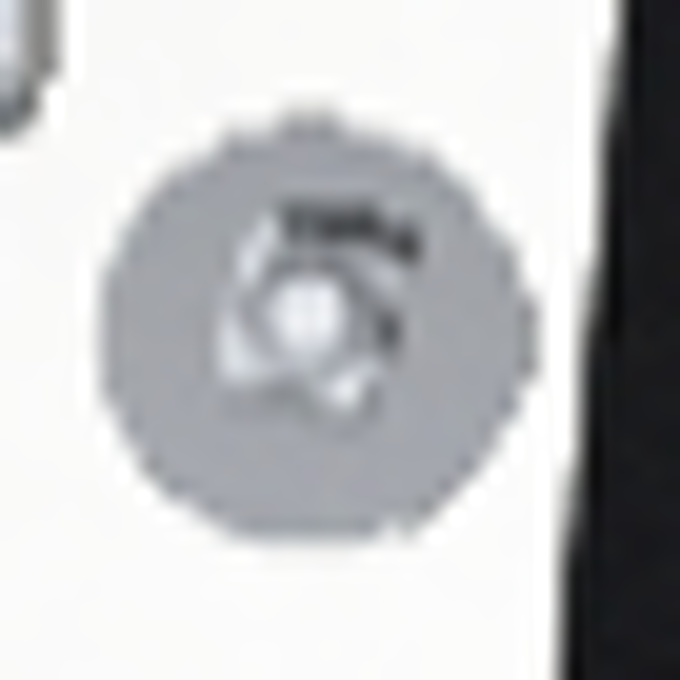

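```bash
python3 crop.py top18.png 258 292 205 239 20 t23.png;python3 crop.py side18.png 265 305 200 240 16 s23.png
python3 - <<'E'
from mix import *
c=cam('top')
def e(p,q,z,h=3):
    p=np.array(p,float)/10+[309.55,149.55];q=np.array(q,float)/10+[309.55,149.55]
    f=fitl(plane(c,edge(c,p,q,h,.12),z)); a=np.degrees(np.arctan2(f[1][1],f[1][0])); return f,a
A=e((90,250),(185,437),.005,2.);B=e((185,437),(370,340),.005,2.);D=e((280,165),(370,340),.01,2.)
print('skirt',A[1],B[1],D[1],A[0][0],B[0][0],D[0][0],A[0][2],B[0][2],D[0][2])
L=e((187,165),(285,372),.078,1.5);R=e((237,145),(330,345),.078,1.5); print('bar',L[1],R[1],L[0][2],R[0][2],L[0][0],R[0][0])
E
```

```text
skirt 26.553867 -62.335957 26.984293 [ 0.630935   -0.20764987] [ 0.61757064 -0.24538875] [ 0.66088253 -0.2593833 ] 0.00010477928164419181 0.00041962185188289394 0.0003255780445092621
bar 26.961325 27.817041 0.00014554770536638067 0.0006312795721724677 [ 0.64068216 -0.22730121] [ 0.65360725 -0.2376716 ]
```

View pics/t23.png

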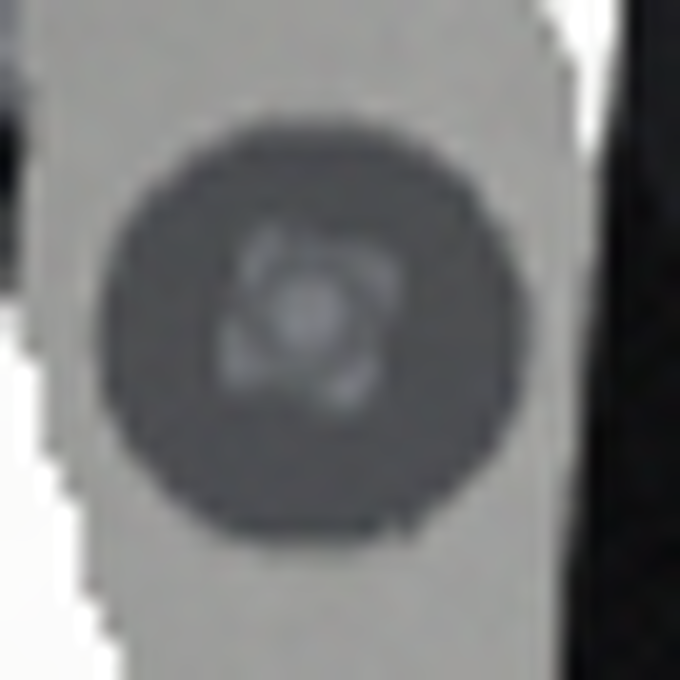

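View pics/s23.png

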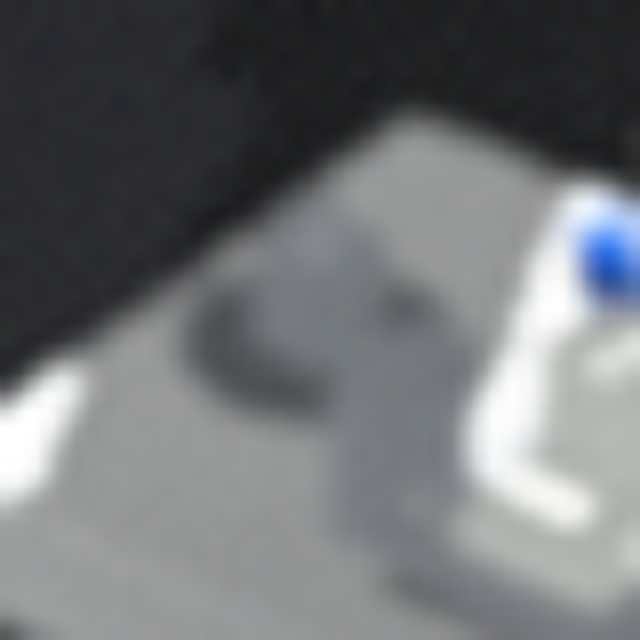

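```bash
python3 - <<'E'
from mix import *
c=cam('top')
def P(q,z): return plane(c,np.array(q,float)/20+[258-.475,205-.475],z)[:,:2]
s=P([(262,225),(395,255),(350,405),(228,378)],.066); print(s.round(4),s.mean(0))
for i in range(4): d=s[i]-s[i-1]; print(np.degrees(np.arctan2(d[1],d[0])).round(1),np.linalg.norm(d).round(4))
print('tip',P([(308,318)],.074))
print('disc',P([(312,332)],.041))
m=lambda w:((w-O)@ux,(w-O)@uy)
print(m(s.mean(0)),m(P([(308,318)],.074)[0]),m(P([(312,332)],.041)[0]))
E
python3 go.py .6445 -.2339 .26 27
```

```text
[[ 0.534  -0.0587]
 [ 0.53   -0.0766]
 [ 0.5099 -0.0706]
 [ 0.5134 -0.0543]] [ 0.52181221 -0.0650588 ]
-12.2 0.021
-102.6 0.0183
163.6 0.021
77.7 0.0167
tip [[ 0.52080752 -0.06513003]]
disc [[ 0.52173617 -0.06498408]]
(np.float64(0.0018281676795575946), np.float64(-0.13800903973268044)) (np.float64(0.0008347812787426936), np.float64(-0.1381753711460466)) (np.float64(0.0017453769588741414), np.float64(-0.13794187785342993))
t 33.83 p [0.5766 0.1439 0.2457] phi -5.4 tilt [-0.0044 -0.0013] j [-0.08  0.41 -0.29  1.74  0.13  1.02 -2.08] F [ 0.9 -0.1 -1.4] gap 0.0428
TURN first 4 rows of [ 0.0001  0.0007 -0.09  ] total [ 3.0e-04  2.9e-03 -3.6e-01]
SHIFT 8 rows of [-0.0463  0.1531 -0.0059] total [-0.3701  1.2249 -0.0476]
```

>>> move_arm(
  series=[
    {"x": 0, "y": 0, "z": -0.03, "ax": 0, "ay": 0.003, "az": -0.09, "hand": 0.5},
    {"x": 0, "y": 0, "z": 0, "ax": 0, "ay": 0, "az": -0.09, "hand": 0.5},
    {"x": 0, "y": 0, "z": 0, "ax": 0, "ay": 0, "az": -0.09, "hand": 0.5},
    {"x": 0, "y": 0, "z": 0, "ax": 0, "ay": 0, "az": -0.09, "hand": 0.5},
    {"x": -0.046, "y": 0.153, "z": 0, "ax": 0, "ay": 0, "az": 0, "hand": 0.5},
    {"x": -0.046, "y": 0.153, "z": 0, "ax": 0, "ay": 0, "az": 0, "hand": 0.5},
    {"x": -0.046, "y": 0.153, "z": 0, "ax": 0, "ay": 0, "az": 0, "hand": 0.5},
    {"x": -0.046, "y": 0.153, "z": 0, "ax": 0, "ay": 0, "az": 0, "hand": 0.5},
    {"x": -0.046, "y": 0.153, "z": 0, "ax": 0, "ay": 0, "az": 0, "hand": 0.5},
    {"x": -0.046, "y": 0.153, "z": 0, "ax": 0, "ay": 0, "az": 0, "hand": 0.5},
  ],
)

```text
time: 35.08
ee_pos: [0.6283, -0.14, 0.255]
ee_rot: [[0.891, 0.454, 0.001], [0.454, -0.891, 0.0], [0.001, 0.0, -1.0]]
force: [0.8, 0.6, -0.2]
finger_gap: 0.043
```

>>> move_arm(
  series=[
    {"x": -0.046, "y": 0.153, "z": 0, "ax": 0, "ay": 0, "az": 0, "hand": 0.5},
    {"x": -0.046, "y": 0.153, "z": 0, "ax": 0, "ay": 0, "az": 0, "hand": 0.5},
    {"x": 0, "y": 0, "z": 0, "ax": 0, "ay": 0, "az": 0, "hand": 0.5},
    {"x": 0, "y": 0, "z": 0, "ax": 0, "ay": 0, "az": 0, "hand": 0.5},
  ],
)

```text
time: 35.58
ee_pos: [0.6454, -0.2321, 0.2551]
ee_rot: [[0.891, 0.454, 0.001], [0.454, -0.891, 0.001], [0.001, -0.001, -1.0]]
force: [-0.8, 0.6, -0.8]
finger_gap: 0.0427
```

```bash
python3 go.py .6445 -.2339 .12 27
python3 - <<'E'
from racks import *
s=cam('side');save(s,'side24.png');c=cam('top');save(c,'top24.png')
E
python3 crop.py side24.png 180 280 150 250 6 s24.png
```

```text
t 35.58 p [ 0.6454 -0.2321  0.2551] phi 27.01 tilt [0.0009 0.0013] j [ 0.49  0.55 -0.28  1.49  0.16  1.12 -0.92] F [-0.8  0.6 -0.8] gap 0.0427
TURN first 0 rows of [-0.0005 -0.0009  0.0001] total [-0.0005 -0.0009  0.0001]
SHIFT 3 rows of [-0.0017  0.0013  0.1501] total [-0.0052  0.0039  0.4504]
```

View pics/s24.png

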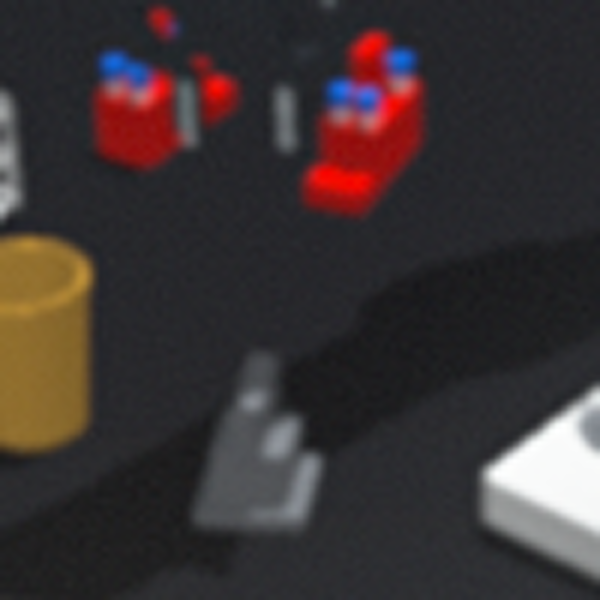

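View pics/top24.png

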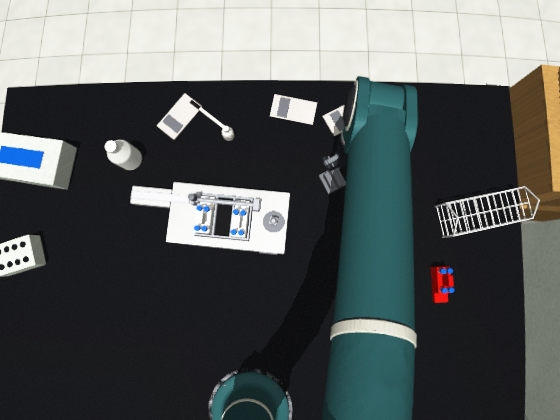

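>>> move_arm(
  series=[
    {"x": -0.005, "y": 0.004, "z": 0.1, "ax": 0, "ay": 0, "az": 0, "hand": 0.5},
    {"x": 0, "y": 0, "z": 0.15, "ax": 0, "ay": 0, "az": 0, "hand": 0.5},
    {"x": 0, "y": 0, "z": 0.15, "ax": 0, "ay": 0, "az": 0, "hand": 0.5},
    {"x": 0, "y": 0, "z": 0.05, "ax": 0, "ay": 0, "az": 0, "hand": 0.5},
    {"x": 0, "y": 0, "z": 0, "ax": 0, "ay": 0, "az": 0, "hand": 0.5},
    {"x": 0, "y": 0, "z": 0, "ax": 0, "ay": 0, "az": 0, "hand": 0.5},
  ],
)

```text
time: 36.42
ee_pos: [0.647, -0.2347, 0.1241]
ee_rot: [[0.891, 0.454, 0.007], [0.454, -0.891, -0.001], [0.005, 0.004, -1.0]]
force: [0.4, -0.4, 0.7]
finger_gap: 0.043
```

```bash
python3 go.py .6445 -.2339 .073 27
python3 - <<'E'
from racks import *
s=cam('side');save(s,'side25.png')
E
python3 crop.py side25.png 180 280 150 250 6 s25.png
```

```text
t 36.42 p [ 0.647  -0.2347  0.1241] phi 27.03 tilt [ 0.0067 -0.0015] j [ 0.48  0.69 -0.26  1.58  0.21  0.89 -0.96] F [ 0.4 -0.4  0.7] gap 0.043
TURN first 1 rows of [ 0.0028 -0.0034  0.0003] total [ 0.0028 -0.0034  0.0003]
SHIFT 2 rows of [-0.0031 -0.003   0.0852] total [-0.0063 -0.006   0.1703]
```

View pics/s25.png

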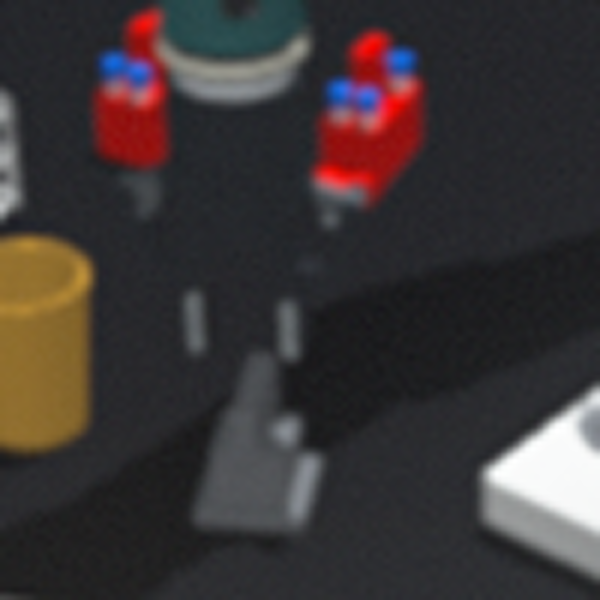

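Fingertips straddle the knob's bar (crop (258,380)). Down and grip.

>>> move_arm(
  series=[
    {"x": -0.002, "y": -0.002, "z": 0.08, "ax": 0, "ay": 0, "az": 0, "hand": 0.5},
    {"x": 0, "y": 0, "z": 0.075, "ax": 0, "ay": 0, "az": 0, "hand": 0.5},
    {"x": 0, "y": 0, "z": 0, "ax": 0, "ay": 0, "az": 0, "hand": 0.5},
    {"x": 0, "y": 0, "z": 0, "ax": 0, "ay": 0, "az": 0, "hand": 0.5},
  ],
)

```text
time: 36.98
ee_pos: [0.6455, -0.2345, 0.076]
ee_rot: [[0.891, 0.454, 0.004], [0.454, -0.891, -0.001], [0.004, 0.003, -1.0]]
force: [0.3, 0.5, 0.5]
finger_gap: 0.0427
```

```bash
python3 go.py .6445 -.2339 .073 27
```

```text
t 36.98 p [ 0.6455 -0.2345  0.076 ] phi 27.01 tilt [ 0.0044 -0.0007] j [ 0.47  0.75 -0.24  1.6   0.23  0.81 -0.97] F [0.3 0.5 0.5] gap 0.0427
TURN first 1 rows of [ 0.0017 -0.0023  0.0001] total [ 0.0017 -0.0023  0.0001]
SHIFT 1 rows of [-0.0019 -0.0034  0.0099] total [-0.0019 -0.0034  0.0099]
```

>>> move_arm(
  series=[
    {"x": -0.002, "y": -0.003, "z": 0.008, "ax": 0.0017, "ay": -0.0023, "az": 0, "hand": 0.5},
    {"x": 0, "y": 0, "z": 0, "ax": 0, "ay": 0, "az": 0, "hand": 0.5},
    {"x": 0, "y": 0, "z": 0, "ax": 0, "ay": 0, "az": 0, "hand": 0.1},
    {"x": 0, "y": 0, "z": 0, "ax": 0, "ay": 0, "az": 0, "hand": 0},
    {"x": 0, "y": 0, "z": 0, "ax": 0, "ay": 0, "az": 0, "hand": 0},
    {"x": 0, "y": 0, "z": 0, "ax": 0, "ay": 0, "az": 0, "hand": 0},
  ],
  grip_force=70,
)

```text
time: 37.72
ee_pos: [0.6441, -0.234, 0.0732]
ee_rot: [[0.891, 0.454, -0.001], [0.454, -0.891, 0.0], [-0.001, -0.0, -1.0]]
force: [-0.3, -0.0, 1.9]
finger_gap: 0.015
```

```bash
python3 go.py .6445 -.2339 .22 27
```

```text
t 37.73 p [ 0.6441 -0.234   0.0732] phi 27.01 tilt [-0.0008  0.0001] j [ 0.46  0.75 -0.24  1.6   0.23  0.82 -0.97] F [-0.3 -0.   1.9] gap 0.015
TURN first 0 rows of [-0.0003  0.0004  0.0001] total [-0.0003  0.0004  0.0001]
SHIFT 3 rows of [ 5.000e-04  1.000e-04 -1.631e-01] total [ 1.400e-03  4.000e-04 -4.894e-01]
```

>>> move_arm(
  series=[
    {"x": 0, "y": 0, "z": -0.08, "ax": 0, "ay": 0, "az": 0, "hand": 0},
    {"x": 0, "y": 0, "z": -0.16, "ax": 0, "ay": 0, "az": 0, "hand": 0},
    {"x": 0, "y": 0, "z": -0.16, "ax": 0, "ay": 0, "az": 0, "hand": 0},
    {"x": 0, "y": 0, "z": -0.09, "ax": 0, "ay": 0, "az": 0, "hand": 0},
    {"x": 0, "y": 0, "z": 0, "ax": 0, "ay": 0, "az": -0.11, "hand": 0},
    {"x": 0, "y": 0, "z": 0, "ax": 0, "ay": 0, "az": -0.11, "hand": 0},
    {"x": 0, "y": 0, "z": 0, "ax": 0, "ay": 0, "az": -0.11, "hand": 0},
    {"x": 0, "y": 0, "z": 0, "ax": 0, "ay": 0, "az": -0.11, "hand": 0},
    {"x": 0, "y": 0, "z": 0, "ax": 0, "ay": 0, "az": -0.11, "hand": 0},
    {"x": 0, "y": 0, "z": 0, "ax": 0, "ay": 0, "az": 0, "hand": 0},
  ],
)

```text
time: 38.98
ee_pos: [0.6437, -0.2341, 0.2192]
ee_rot: [[0.235, 0.972, -0.002], [0.972, -0.235, 0.001], [0.001, -0.002, -1.0]]
force: [-1.1, -0.4, -1.5]
finger_gap: 0.015
```

```bash
python3 go.py .5208 -.0645 .22 76.5
python3 - <<'E'
from racks import *
s=cam('side');save(s,'side26.png');c=cam('top');save(c,'top26.png')
E
python3 crop.py side26.png 160 340 110 270 4 s26.png
```

```text
t 38.98 p [ 0.6437 -0.2341  0.2192] phi 76.38 tilt [-0.002   0.0011] j [ 0.62  0.62 -0.47  1.51  0.3   1.08 -0.16] F [-1.1 -0.4 -1.5] gap 0.015
TURN first 0 rows of [-0.0014 -0.0004 -0.0013] total [-0.0014 -0.0004 -0.0013]
SHIFT 5 rows of [ 0.0908 -0.1061 -0.0005] total [ 0.4539 -0.5303 -0.0025]
```

View pics/s26.png

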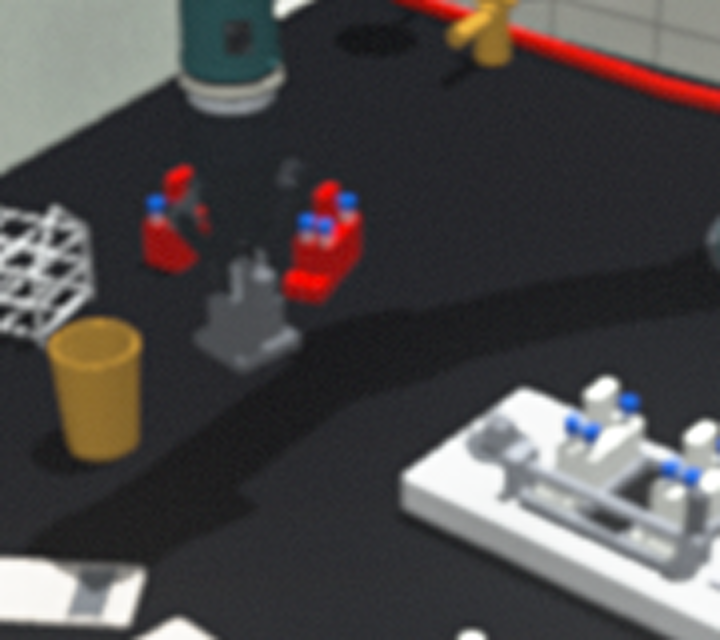

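>>> move_arm(
  series=[
    {"x": 0.076, "y": -0.088, "z": 0, "ax": 0, "ay": 0, "az": 0, "hand": 0},
    {"x": 0.076, "y": -0.088, "z": 0, "ax": 0, "ay": 0, "az": 0, "hand": 0},
    {"x": 0.076, "y": -0.088, "z": 0, "ax": 0, "ay": 0, "az": 0, "hand": 0},
    {"x": 0.076, "y": -0.088, "z": 0, "ax": 0, "ay": 0, "az": 0, "hand": 0},
    {"x": 0.075, "y": -0.089, "z": 0, "ax": 0, "ay": 0, "az": 0, "hand": 0},
    {"x": 0.075, "y": -0.089, "z": 0, "ax": 0, "ay": 0, "az": 0, "hand": 0},
    {"x": 0, "y": 0, "z": 0.1, "ax": 0, "ay": 0, "az": 0, "hand": 0},
    {"x": 0, "y": 0, "z": 0.07, "ax": 0, "ay": 0, "az": 0, "hand": 0},
    {"x": 0, "y": 0, "z": 0, "ax": 0, "ay": 0, "az": 0, "hand": 0},
    {"x": 0, "y": 0, "z": 0, "ax": 0, "ay": 0, "az": 0, "hand": 0},
  ],
)

```text
time: 40.33
ee_pos: [0.5219, -0.0643, 0.1699]
ee_rot: [[0.234, 0.972, 0.0], [0.972, -0.234, 0.0], [0.0, 0.0, -1.0]]
force: [0.2, -1.1, -1.8]
finger_gap: 0.0148
```

```bash
python3 go.py .5208 -.0645 .113 76.5
python3 - <<'E'
from racks import *
s=cam('side');save(s,'side27.png');c=cam('top');save(c,'top27.png')
E
python3 crop.py side27.png 240 330 160 245 8 s27.png;python3 crop.py top27.png 230 310 180 260 7 t27.png
```

```text
t 40.33 p [ 0.5219 -0.0643  0.1699] phi 76.45 tilt [0.0001 0.0002] j [ 0.49  0.44 -0.53  1.95  0.29  0.83 -0.44] F [ 0.2 -1.1 -1.8] gap 0.0148
TURN first 0 rows of [ 0.0001 -0.0001 -0.0005] total [ 0.0001 -0.0001 -0.0005]
SHIFT 2 rows of [-0.0008 -0.0016  0.0949] total [-0.0015 -0.0033  0.1897]
```

View pics/s27.png

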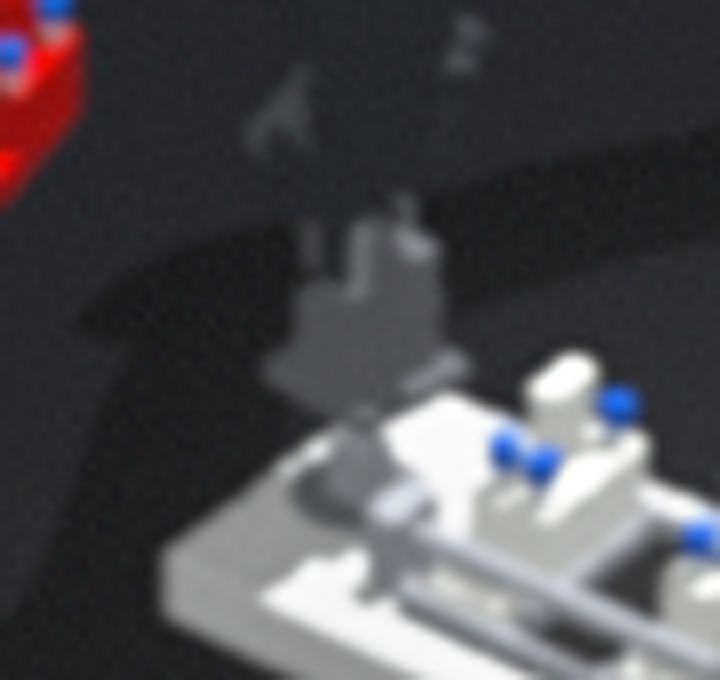

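View pics/t27.png

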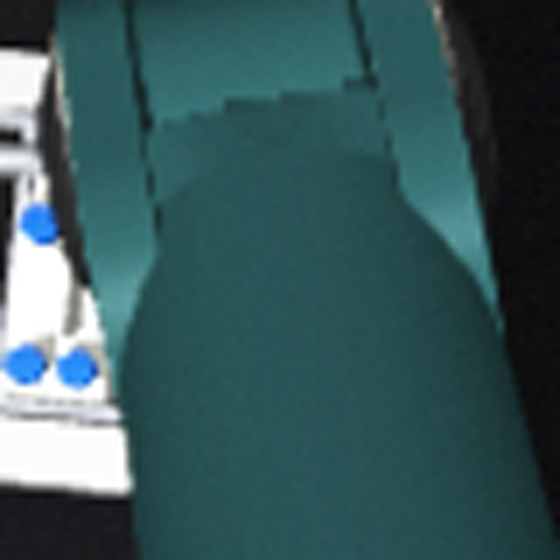

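```bash
python3 - <<'E'
from mix import *
s=cam('side')
st=manip.get_state();p=st['ee_pos'];R=st['ee_rot']
def C(u):return ((u-[240,160])*8+3.5).round(0).tolist()
b=p+R[:,2]*.0732
co=[b+R[:,0]*i*.03+R[:,1]*j*.03 for i,j in((1,1),(1,-1),(-1,-1),(-1,1))]
print('skirt pred',C(proj(s,co)))
for S in ((.5208,-.0645),(.5201,-.0639)):
    pts=[[*S,.04],[*S,.074]]; print('spindle',C(proj(s,pts)))
a=np.radians(-13.5); X=np.array([np.cos(a),np.sin(a),0]);Y=np.array([-np.sin(a),np.cos(a),0])
f=np.array([.5208,-.0645,.066]); q=[f+X*i*.01+Y*j*.01-[0,0,k] for k in(0,.026) for i,j in((1,1),(1,-1),(-1,-1),(-1,1))]
print(((proj(s,q)-[265,200])*20+9.5).round().tolist())
E
python3 crop.py side0.png 265 300 200 235 20 s28.png;python3 crop.py side27.png 265 305 195 235 16 s29.png
```

```text
skirt pred [[359.0, 444.0], [462.0, 389.0], [360.0, 331.0], [257.0, 384.0]]
spindle [[358.0, 497.0], [359.0, 431.0]]
spindle [[360.0, 497.0], [362.0, 431.0]]
[[398.0, 365.0], [314.0, 315.0], [399.0, 270.0], [483.0, 319.0], [394.0, 493.0], [311.0, 442.0], [395.0, 396.0], [478.0, 446.0]]
```

View pics/s28.png

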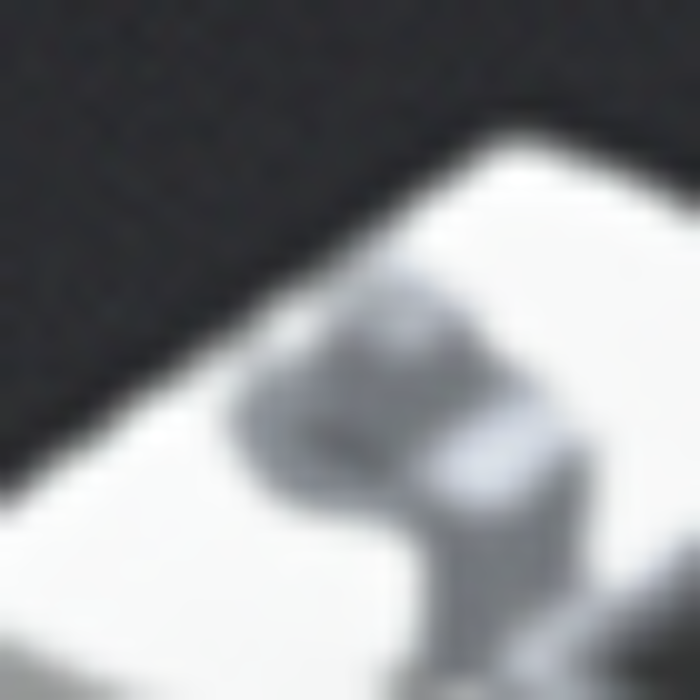

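View pics/s29.png

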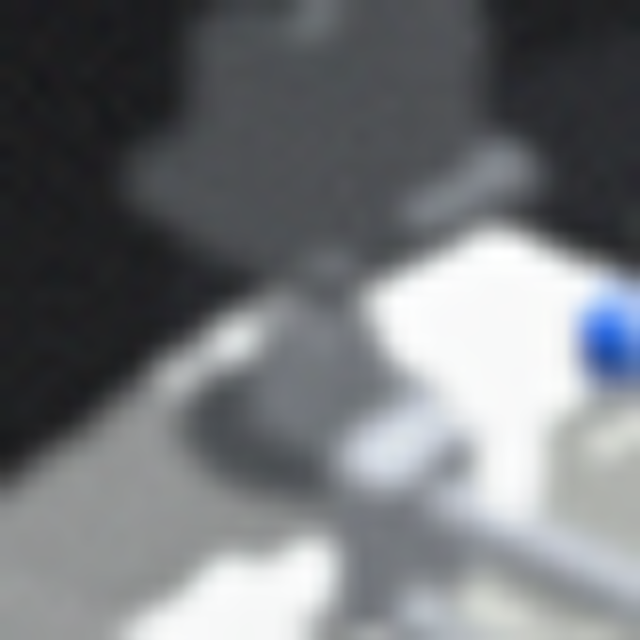

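>>> move_arm(
  series=[
    {"x": 0, "y": -0.005, "z": 0.03, "ax": 0, "ay": 0, "az": 0, "hand": 0},
    {"x": 0, "y": 0, "z": 0.03, "ax": 0, "ay": 0, "az": 0, "hand": 0},
    {"x": 0, "y": 0, "z": 0.03, "ax": 0, "ay": 0, "az": 0, "hand": 0},
    {"x": 0, "y": 0, "z": 0, "ax": 0, "ay": 0, "az": 0, "hand": 0},
    {"x": 0, "y": 0, "z": 0, "ax": 0, "ay": 0, "az": 0, "hand": 0},
  ],
)

```text
time: 41.1
ee_pos: [0.5197, -0.0639, 0.142]
ee_rot: [[0.233, 0.972, -0.002], [0.972, -0.233, 0.0], [0.0, -0.002, -1.0]]
force: [0.3, -0.3, -1.5]
finger_gap: 0.0146
```

```bash
python3 go.py .5204 -.0641 .113 76.5
```

```text
t 41.1 p [ 0.5197 -0.0639  0.142 ] phi 76.51 tilt [-0.0015  0.0004] j [ 0.47  0.47 -0.51  1.97  0.33  0.78 -0.46] F [ 0.3 -0.3 -1.5] gap 0.0146
TURN first 0 rows of [-0.001  -0.      0.0001] total [-0.001  -0.      0.0001]
SHIFT 1 rows of [-0.0001  0.0024  0.0967] total [-0.0001  0.0024  0.0967]
```

>>> move_arm(
  series=[
    {"x": 0, "y": 0.002, "z": 0.012, "ax": 0, "ay": 0, "az": 0, "hand": 0},
    {"x": 0, "y": 0, "z": 0.012, "ax": 0, "ay": 0, "az": 0, "hand": 0},
    {"x": 0, "y": 0, "z": 0, "ax": 0, "ay": 0, "az": 0, "hand": 0},
    {"x": 0, "y": 0, "z": 0, "ax": 0, "ay": 0, "az": 0, "hand": 0},
  ],
)

```text
time: 41.6
ee_pos: [0.5209, -0.0649, 0.1352]
ee_rot: [[0.234, 0.972, 0.0], [0.972, -0.234, -0.001], [-0.001, 0.0, -1.0]]
force: [1.9, -3.5, 1.3]
finger_gap: 0.0155
```

```bash
python3 go.py .5204 -.0641 .113 76.5; python3 -c "
from h import *;print(manip.get_state()['moment'])"
```

```text
t 41.6 p [ 0.5209 -0.0649  0.1352] phi 76.48 tilt [ 0.0004 -0.0006] j [ 0.47  0.49 -0.51  1.98  0.34  0.76 -0.47] F [ 1.9 -3.5  1.3] gap 0.0155
TURN first 0 rows of [ 0.0003  0.0003 -0.0002] total [ 0.0003  0.0003 -0.0002]
SHIFT 1 rows of [ 0.0023 -0.0024  0.0739] total [ 0.0023 -0.0024  0.0739]
[-0.83772342 -0.38466101  0.01169792]
```

>>> move_arm(
  series=[
    {"x": -0.004, "y": 0.002, "z": 0.012, "ax": 0, "ay": 0, "az": 0, "hand": 0},
    {"x": 0, "y": 0, "z": 0.015, "ax": 0, "ay": 0, "az": 0, "hand": 0},
    {"x": 0, "y": 0, "z": 0, "ax": 0, "ay": 0, "az": 0, "hand": 0},
  ],
)

```text
time: 41.98
ee_pos: [0.5209, -0.0653, 0.1263]
ee_rot: [[0.233, 0.972, -0.001], [0.972, -0.233, 0.001], [0.001, -0.001, -1.0]]
force: [2.7, -0.8, -3.5]
finger_gap: 0.0149
```

```bash
python3 go.py .5208 -.0647 .113 76.5; python3 -c "
from h import *;print(manip.get_state()['moment'])"
```

```text
t 41.98 p [ 0.5209 -0.0653  0.1263] phi 76.52 tilt [-0.0007  0.0008] j [ 0.46  0.5  -0.5   1.98  0.34  0.74 -0.48] F [ 2.7 -0.8 -3.5] gap 0.0149
TURN first 0 rows of [-0.0005 -0.0004  0.0002] total [-0.0005 -0.0004  0.0002]
SHIFT 1 rows of [ 0.0018 -0.0008  0.0442] total [ 0.0018 -0.0008  0.0442]
[-0.28750179 -0.80665095 -0.01306367]
```

Sliding on freely. Continue down.

>>> move_arm(
  series=[
    {"x": 0, "y": 0.003, "z": 0.015, "ax": 0, "ay": 0, "az": 0, "hand": 0},
    {"x": 0, "y": 0, "z": 0.015, "ax": 0, "ay": 0, "az": 0, "hand": 0},
    {"x": 0, "y": 0, "z": 0.01, "ax": 0, "ay": 0, "az": 0, "hand": 0},
    {"x": 0, "y": 0, "z": 0, "ax": 0, "ay": 0, "az": 0, "hand": 0},
    {"x": 0, "y": 0, "z": 0, "ax": 0, "ay": 0, "az": 0, "hand": 0},
  ],
)

```text
time: 42.6
ee_pos: [0.5212, -0.0656, 0.1147]
ee_rot: [[0.233, 0.972, -0.002], [0.972, -0.233, 0.0], [-0.0, -0.002, -1.0]]
force: [0.2, 0.8, -1.1]
finger_gap: 0.015
```

```bash
python3 go.py .5208 -.0647 .113 76.5; python3 -c "
from h import *;print(manip.get_state()['moment'])"
```

```text
t 42.6 p [ 0.5212 -0.0656  0.1147] phi 76.5 tilt [-0.0018  0.0003] j [ 0.45  0.52 -0.49  1.98  0.36  0.72 -0.49] F [ 0.2  0.8 -1.1] gap 0.015
TURN first 0 rows of [-0.0012  0.0001  0.    ] total [-0.0012  0.0001  0.    ]
SHIFT 1 rows of [ 0.0026 -0.0019  0.0057] total [ 0.0026 -0.0019  0.0057]
[-0.05040453 -0.05498774 -0.02529754]
```

>>> move_arm(
  series=[
    {"x": 0, "y": 0, "z": 0.006, "ax": 0, "ay": 0, "az": 0, "hand": 0},
    {"x": 0, "y": 0, "z": 0.006, "ax": 0, "ay": 0, "az": 0, "hand": 0},
    {"x": 0, "y": 0, "z": 0, "ax": 0, "ay": 0, "az": 0, "hand": 0},
    {"x": 0, "y": 0, "z": 0, "ax": 0, "ay": 0, "az": 0, "hand": 0},
  ],
)

```text
time: 43.1
ee_pos: [0.5213, -0.0656, 0.1131]
ee_rot: [[0.233, 0.972, -0.001], [0.972, -0.233, -0.001], [-0.001, -0.001, -1.0]]
force: [-7.3, 0.4, 17.0]
finger_gap: 0.015
```

```bash
python3 go.py .5208 -.0647 .113 76.5
python3 - <<'E'
from racks import *
s=cam('side');save(s,'side30.png')
E
python3 crop.py side30.png 250 330 175 245 8 s30.png
```

```text
t 43.1 p [ 0.5213 -0.0656  0.1131] phi 76.5 tilt [-0.0014 -0.0012] j [ 0.45  0.52 -0.49  1.99  0.36  0.72 -0.49] F [-7.3  0.4 17. ] gap 0.015
TURN first 0 rows of [-0.0007  0.0009  0.0001] total [-0.0007  0.0009  0.0001]
SHIFT 1 rows of [ 0.0025 -0.0024  0.0004] total [ 0.0025 -0.0024  0.0004]
```

View pics/s30.png

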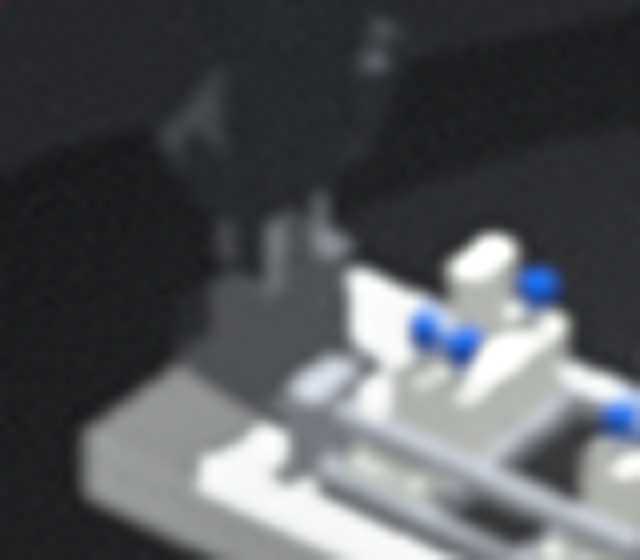

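>>> move_arm(
  series=[
    {"x": 0, "y": 0, "z": -0.004, "ax": 0, "ay": 0, "az": 0.05, "hand": 0},
    {"x": 0, "y": 0, "z": 0, "ax": 0, "ay": 0, "az": 0.07, "hand": 0},
    {"x": 0, "y": 0, "z": 0, "ax": 0, "ay": 0, "az": 0.07, "hand": 0},
    {"x": 0, "y": 0, "z": 0, "ax": 0, "ay": 0, "az": 0.07, "hand": 0},
    {"x": 0, "y": 0, "z": 0, "ax": 0, "ay": 0, "az": 0.07, "hand": 0},
    {"x": 0, "y": 0, "z": 0, "ax": 0, "ay": 0, "az": 0, "hand": 0},
  ],
)

```text
time: 43.9
ee_pos: [0.5207, -0.0659, 0.1132]
ee_rot: [[0.685, 0.728, -0.003], [0.728, -0.685, -0.001], [-0.003, -0.001, -1.0]]
force: [-4.7, -0.9, 8.2]
finger_gap: 0.0151
```

```bash
python3 go.py .5208 -.0647 .113 15; python3 -c "
from h import *;print(manip.get_state()['moment'])"
```

```text
t 43.9 p [ 0.5207 -0.0659  0.1132] phi 46.76 tilt [-0.0027 -0.001 ] j [ 0.35  0.5  -0.36  1.99  0.26  0.7  -0.93] F [-4.7 -0.9  8.2] gap 0.0151
TURN first 4 rows of [-0.0001  0.0005  0.0882] total [-3.000e-04  1.800e-03  3.529e-01]
SHIFT 1 rows of [ 0.0012 -0.0038  0.0005] total [ 0.0012 -0.0038  0.0005]
[-0.13063073  0.81619986 -0.06939343]
```

>>> move_arm(
  series=[
    {"x": 0, "y": 0, "z": 0, "ax": 0, "ay": 0, "az": 0.07, "hand": 0},
    {"x": 0, "y": 0, "z": 0, "ax": 0, "ay": 0, "az": 0.07, "hand": 0},
    {"x": 0, "y": 0, "z": 0, "ax": 0, "ay": 0, "az": 0.07, "hand": 0},
    {"x": 0, "y": 0, "z": 0, "ax": 0, "ay": 0, "az": 0.06, "hand": 0},
    {"x": 0, "y": 0, "z": 0, "ax": 0, "ay": 0, "az": 0.05, "hand": 0},
    {"x": 0, "y": 0, "z": 0, "ax": 0, "ay": 0, "az": 0, "hand": 0},
  ],
)

```text
time: 44.65
ee_pos: [0.5201, -0.0648, 0.1131]
ee_rot: [[0.951, 0.31, -0.004], [0.31, -0.951, 0.0], [-0.004, -0.001, -1.0]]
force: [-6.3, 2.3, 10.1]
finger_gap: 0.0147
```

```bash
python3 go.py .5208 -.0647 .113 15; python3 -c "
from h import *;print(manip.get_state()['moment'])"
```

```text
t 44.65 p [ 0.5201 -0.0648  0.1131] phi 18.04 tilt [-0.0041  0.0002] j [ 0.25  0.48 -0.24  2.    0.17  0.69 -1.35] F [-6.3  2.3 10.1] gap 0.0147
TURN first 1 rows of [-0.0009  0.0025  0.0338] total [-0.0009  0.0025  0.0338]
SHIFT 1 rows of [0.0024 0.0003 0.0005] total [0.0024 0.0003 0.0005]
[0.28958291 1.28240777 0.07042429]
```

>>> move_arm(
  series=[
    {"x": 0, "y": 0, "z": 0, "ax": 0, "ay": 0, "az": 0.025, "hand": 0},
    {"x": 0, "y": 0, "z": 0, "ax": 0, "ay": 0, "az": 0.025, "hand": 0},
    {"x": 0, "y": 0, "z": 0, "ax": 0, "ay": 0, "az": 0, "hand": 0},
    {"x": 0, "y": 0, "z": 0, "ax": 0, "ay": 0, "az": 0, "hand": 0},
  ],
)

```text
time: 45.15
ee_pos: [0.5201, -0.0646, 0.1132]
ee_rot: [[0.972, 0.235, -0.004], [0.235, -0.972, 0.001], [-0.004, -0.002, -1.0]]
force: [-6.2, 2.3, 10.5]
finger_gap: 0.0146
```

```bash
python3 go.py .5208 -.0647 .113 10; python3 -c "
from h import *;print(manip.get_state()['moment'])"
```

```text
t 45.15 p [ 0.5201 -0.0646  0.1132] phi 13.59 tilt [-0.0042  0.0006] j [ 0.24  0.48 -0.22  2.    0.16  0.69 -1.41] F [-6.2  2.3 10.5] gap 0.0146
TURN first 1 rows of [-0.0009  0.0026  0.0399] total [-0.0009  0.0026  0.0399]
SHIFT 1 rows of [0.0024 0.0007 0.0005] total [0.0024 0.0007 0.0005]
[0.38839526 1.28576516 0.18283161]
```

>>> move_arm(
  series=[
    {"x": 0, "y": 0, "z": 0, "ax": 0, "ay": 0, "az": 0.025, "hand": 0},
    {"x": 0, "y": 0, "z": 0, "ax": 0, "ay": 0, "az": 0.02, "hand": 0},
    {"x": 0, "y": 0, "z": 0, "ax": 0, "ay": 0, "az": 0, "hand": 0},
  ],
)

```text
time: 45.52
ee_pos: [0.52, -0.0645, 0.1132]
ee_rot: [[0.986, 0.166, -0.004], [0.166, -0.986, 0.001], [-0.004, -0.001, -1.0]]
force: [-8.0, 3.5, 10.8]
finger_gap: 0.0146
```

```bash
python3 go.py .5208 -.0647 .113 10; python3 -c "
from h import *;print(manip.get_state()['moment'])"
```

```text
t 45.52 p [ 0.52   -0.0645  0.1132] phi 9.55 tilt [-0.0043  0.0007] j [ 0.23  0.47 -0.2   2.    0.15  0.68 -1.47] F [-8.   3.5 10.8] gap 0.0146
TURN first 1 rows of [-0.0009  0.0026 -0.005 ] total [-0.0009  0.0026 -0.005 ]
SHIFT 1 rows of [0.0024 0.0012 0.0006] total [0.0024 0.0012 0.0006]
[0.49738164 1.3414579  0.18567072]
```

>>> move_arm(
  series=[
    {"x": 0, "y": 0, "z": 0, "ax": 0, "ay": 0, "az": 0.025, "hand": 0},
    {"x": 0, "y": 0, "z": 0, "ax": 0, "ay": 0, "az": 0.015, "hand": 0},
    {"x": 0, "y": 0, "z": 0, "ax": 0, "ay": 0, "az": 0, "hand": 0},
  ],
)

```text
time: 45.9
ee_pos: [0.5199, -0.0643, 0.1131]
ee_rot: [[0.994, 0.105, -0.005], [0.105, -0.994, 0.001], [-0.005, -0.001, -1.0]]
force: [-5.5, 2.0, 11.3]
finger_gap: 0.0152
```

```bash
python3 go.py .5208 -.0647 .113 10; python3 -c "
from h import *;print(manip.get_state()['moment'])"
```

```text
t 45.9 p [ 0.5199 -0.0643  0.1131] phi 6.05 tilt [-0.0047  0.0005] j [ 0.21  0.47 -0.19  2.    0.14  0.68 -1.53] F [-5.5  2.  11.3] gap 0.0152
TURN first 1 rows of [-0.0007  0.0029 -0.0439] total [-0.0007  0.0029 -0.0439]
SHIFT 1 rows of [0.0029 0.0018 0.0005] total [0.0029 0.0018 0.0005]
[0.52043546 1.49426033 0.56325154]
```

>>> move_arm(
  series=[
    {"x": 0, "y": 0, "z": 0, "ax": 0, "ay": 0, "az": 0.02, "hand": 0},
    {"x": 0, "y": 0, "z": 0, "ax": 0, "ay": 0, "az": 0.015, "hand": 0},
    {"x": 0, "y": 0, "z": 0, "ax": 0, "ay": 0, "az": 0, "hand": 0},
  ],
)

```text
time: 46.28
ee_pos: [0.5198, -0.0642, 0.1131]
ee_rot: [[0.999, 0.054, -0.005], [0.054, -0.999, -0.0], [-0.005, -0.0, -1.0]]
force: [-6.3, 2.4, 11.3]
finger_gap: 0.0149
```

```bash
python3 go.py .5208 -.0647 .113 10; python3 -c "
from h import *;print(manip.get_state()['moment'])"
```

```text
t 46.27 p [ 0.5198 -0.0642  0.1131] phi 3.08 tilt [-0.0049 -0.    ] j [ 0.2   0.47 -0.18  2.    0.13  0.68 -1.57] F [-6.3  2.4 11.3] gap 0.0149
TURN first 1 rows of [-0.0003  0.0031 -0.0769] total [-0.0003  0.0031 -0.0769]
SHIFT 1 rows of [0.003  0.0024 0.0005] total [0.003  0.0024 0.0005]
[0.52029031 1.50208798 1.33767769]
```

>>> move_arm(
  series=[
    {"x": 0, "y": 0, "z": -0.003, "ax": 0, "ay": 0, "az": 0, "hand": 0},
    {"x": 0, "y": 0, "z": 0, "ax": 0, "ay": 0, "az": 0, "hand": 0.5},
    {"x": 0, "y": 0, "z": 0, "ax": 0, "ay": 0, "az": 0, "hand": 0.5},
    {"x": 0, "y": 0, "z": 0, "ax": 0, "ay": 0, "az": 0, "hand": 0.5},
    {"x": 0, "y": 0, "z": -0.06, "ax": 0, "ay": 0, "az": 0, "hand": 0.5},
    {"x": 0, "y": 0, "z": -0.15, "ax": 0, "ay": 0, "az": 0, "hand": 0.5},
    {"x": 0, "y": 0, "z": -0.15, "ax": 0, "ay": 0, "az": 0, "hand": 0.5},
    {"x": 0, "y": 0, "z": -0.15, "ax": 0, "ay": 0, "az": 0, "hand": 0.5},
    {"x": 0, "y": 0, "z": 0, "ax": 0, "ay": 0, "az": 0, "hand": 0.5},
  ],
)

```text
time: 47.4
ee_pos: [0.524, -0.0658, 0.2715]
ee_rot: [[0.999, 0.047, 0.008], [0.047, -0.999, -0.001], [0.008, 0.001, -1.0]]
force: [-0.2, -0.1, -0.6]
finger_gap: 0.0427
```

>>> move_arm(
  series=[
    {"x": 0, "y": 0.15, "z": 0, "ax": 0, "ay": 0, "az": 0, "hand": 0.5},
    {"x": 0, "y": 0.15, "z": 0, "ax": 0, "ay": 0, "az": 0, "hand": 0.5},
    {"x": 0, "y": 0.15, "z": 0, "ax": 0, "ay": 0, "az": 0, "hand": 0.5},
    {"x": -0.05, "y": 0.15, "z": 0, "ax": 0, "ay": 0, "az": 0, "hand": 0.5},
    {"x": -0.05, "y": 0.15, "z": 0, "ax": 0, "ay": 0, "az": 0, "hand": 0.5},
    {"x": -0.05, "y": 0.15, "z": 0, "ax": 0, "ay": 0, "az": 0, "hand": 0.5},
    {"x": 0, "y": 0.15, "z": 0, "ax": 0, "ay": 0, "az": 0, "hand": 0.5},
    {"x": 0, "y": 0, "z": 0, "ax": 0, "ay": 0, "az": 0, "hand": 0.5},
  ],
)

```text
time: 48.4
ee_pos: [0.4895, -0.3866, 0.2656]
ee_rot: [[0.999, 0.041, -0.003], [0.041, -0.999, -0.001], [-0.003, 0.001, -1.0]]
force: [0.9, 0.1, -0.2]
finger_gap: 0.0428
```

```bash
python3 - <<'E'
from racks import *
s=cam('side');save(s,'side40.png');c=cam('top');save(c,'top40.png')
E
python3 crop.py side40.png 250 400 175 285 5 s40.png;python3 crop.py top40.png 160 300 170 260 5 t40.png
```

```text
(no output)
```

View pics/s40.png

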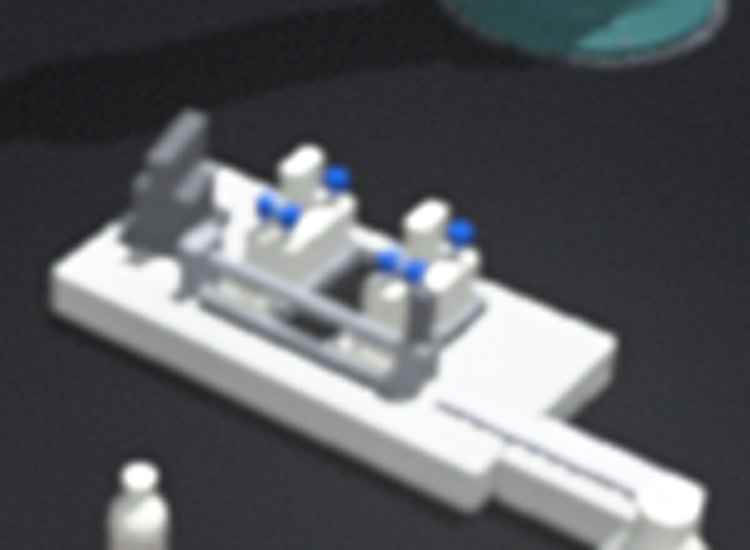

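View pics/t40.png

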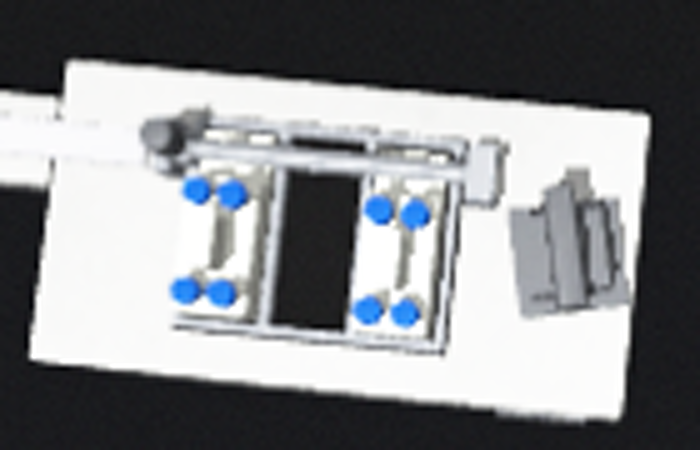

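View pics/top40.png

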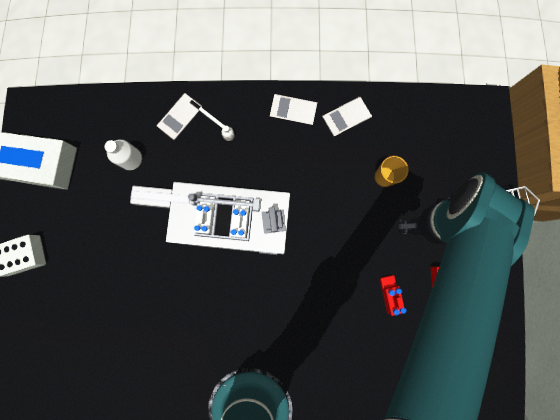

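```bash
python3 crop.py top40.png 255 295 195 240 16 t41.png
python3 - <<'E'
from mix import *
c=cam('top')
def e(p,q,z,h=1.5):
    p=np.array(p,float)/5+[159.6,169.6];q=np.array(q,float)/5+[159.6,169.6]
    f=fitl(plane(c,edge(c,p,q,h,.15),z)); return np.degrees(np.arctan2(f[1][1],f[1][0])),f[2],f[0]
print(e((512,208),(525,315),.045),e((548,190),(562,305),.118),e((525,317),(628,302),.045),e((617,200),(630,300),.045))
w=W([[.038,.08,.1]],O);print('handle',proj(c,w+[0,0,.015]))
E
```

```text
(np.float32(7.8255925), np.float64(0.000263601335792226), array([ 0.5182759 , -0.03566273], dtype=float32)) (np.float32(8.26993), np.float64(0.0007120943357298276), array([ 0.5175769 , -0.05889739], dtype=float32)) (np.float32(-83.04534), np.float64(0.00034177213095670566), array([ 0.49270862, -0.07536478], dtype=float32)) (np.float32(11.680938), np.float64(0.0007870453888090095), array([ 0.52490026, -0.09749059], dtype=float32))
handle [[189.91847886 196.47522952]]
```

View pics/t41.png

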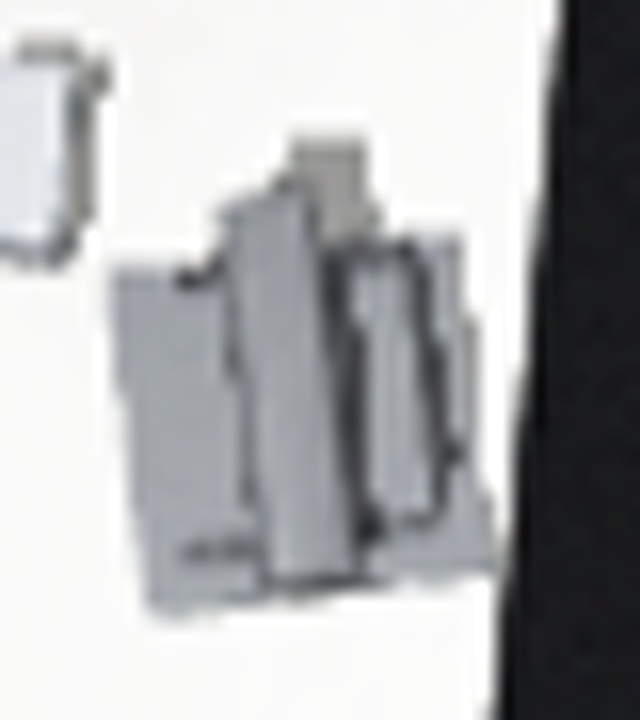

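```bash
python3 crop.py top40.png 175 225 185 215 14 t42.png
```

```text
(no output)
```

View pics/t42.png

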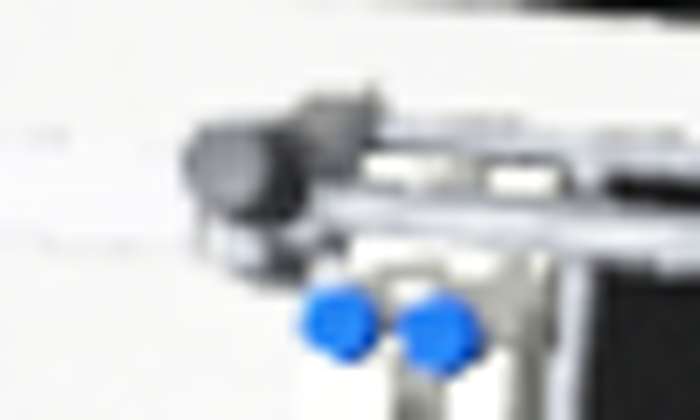

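```bash
python3 -c "
from bench import job;print(job.finish_job())"
```

```text
the job is handed in; nothing more can be done
None
```

The job is done and handed in at about 49 s of the 208 s; the interface reported no verdict.

**What I did:**
- I drew the bolt back to its left stop.
- Only two white racks were on the bench. One was knocked aside during the run, so I located it again, then set the racks in lanes 2 and 0, toes to the far side.
- I slid the bolt to its stop: 159–160 mm of travel by the arm's readings, with the force rising to about 21 N at the end.
- I pushed the knob fully down, its underside measured at 39.9 mm against the 40 mm deck, and turned it clockwise until the moment reached about 1.3 N m.

**Last checks:**
- **Racks and bolt:** the final pictures show both racks upright in their lanes and the rod over the toes. The handle is within about 1 px of its home position.
- **Knob:** it is seated, at a yaw of about 7.5°. That is about 0.14 rad past the angle for the spindle stop, slightly more than the stated 0.12 rad play. I put the difference down to measurement error, and with the rise in moment it means the spindle is at its stop.
- **Other things:** the bottle, tin, dropper and the one fully visible red rack looked unmoved. The arm partly hid the other red rack in the last top view. I checked these by eye only.
- **Disagreement:** the two cameras differed by about 2.6 mm on the mixer's position along x. I used a value between them, and everything fitted.

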